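# Shut and pin the drilling jig, and hold its leaf down

### The job

The blue setting block has been left standing on the dark seat board in the open drilling jig: put it back, fully down, in the slot with the blue label, then swing the jig's plywood leaf down over the board and push the red-knobbed index pin from its stand through the brass bushing in the leaf, through the board and into the base, until the knob sits on the leaf. Finish holding: take your fingers off the pin, press the leaf itself down flat against the spring of its rubber pads and keep it pressed for the drilling, without letting go, when the program ends. Leave the yellow block, the mallet and the bowl where they are.

Things in the scene. Friction and masses are not known exactly. Their poses are not given: they have to be found in the camera images.
- jig: Lower half of a leaf drilling jig, fixed to the bench: plywood base 200 x 320 x 24 mm (x, y, z) with a dark seat board 110 (x) x 280 (y) x 28 mm fixed on it between cleats, the board's top 52 mm above the bench. Origin: centre of the base's underside, on the bench. x points away from the robot at yaw 0, towards the hinge; z up. The cleats and hinge rail end 2 mm below the board's top.
- leaf_swing (a joint): Hinge of the jig's upper half, a plywood leaf (0.3 kg in all), in rad: 0 = shut, its hinge at its stop; grows as it opens; starts at 1.6 to 1.85, leaning back past upright. The hinge is stiff: the leaf stays where it is left; swinging it takes 1 to 5 N near the free edge.
- leaf (a joint): Spring of the leaf against its rubber pads, in rad, added to leaf_swing: 0.04 when not pressed (so the shut leaf stands 5 mm up at leaf_press), 0 = flat on the board. Pressing the shut leaf flat takes about 10 N at leaf_press; let go, it springs up again.
- leaf_hinge (a point): On the hinge axis, midway, 72 mm from the jig's origin along the jig's x, 52 mm above the bench; axis along the jig's y. It turns with the leaf: its -x points along the leaf's underside to the free edge, its z is the leaf's outward normal (up when shut). The leaf is 150 mm long from here, 220 wide, 15 thick; a thumb tab 50 mm wide in the middle of the free edge reaches to 178 mm.
- leaf_press (a point): Where to press the leaf down: on the middle of its upper (outer) face near the free edge, 125 mm from the hinge line, 15 mm out from the underside; bare and flat around it. 67 mm above the bench when the leaf is pressed flat, 72 mm when it is shut but not pressed.
- leaf_bushing (a point): Centre of the brass bushing hole, on the leaf's upper face: 18 mm diameter, 77 mm from the hinge line, 75 mm to the jig's -y side. It lies over the hole in the board (20 mm) and that in the base (18 mm) when the leaf is shut. The small steel bushing on the other side, 10 mm, is for the drill, not for the pin.
- base_hole (a point): Centre of the mouth of the index hole in the jig's base, 24 mm above the bench, at (-5, -75) mm from the jig's origin in the jig's x, y. The board's hole is right above it.
- pin: Steel pin, 0.13 kg: shank 16 mm diameter, 60 mm long with a bevelled foot, then a red knob, a 28 mm cylinder 32 mm high. Origin: centre of the foot; z along the pin to the knob. It stands upright in its stand, foot 7 mm above the bench. Seated in the jig with the leaf pressed flat, its foot is 7 mm and the knob's underside 67 mm above the bench (3 mm more with the leaf not pressed).
- pin_shoulder (a point): Centre of the underside of the pin's knob, 60 mm above its foot.
- pin_stand: Fixed wooden block 75 x 75 x 45 mm in which the pin stands, in a hole 18.5 mm diameter and 38 mm deep. Origin: centre of the underside.
- blue_block: Loose aluminium setting block with a blue top: 20 (x) x 60 (y) x 50 mm (z), 0.16 kg, standing on the board. Origin: centre of the underside. Grasp it across its 20 mm.
- slot_blue_floor (a point): Centre of the floor of the blue-labelled slot in the wooden rack, 14 mm above the bench. Slot 25 (x) x 68 (y) x 15 mm deep, rim 29 mm above the bench; a block in it has its x along the point's x, either way round. The three slots stand in a row along x, 72 mm apart, in any order; the yellow block stands 64 mm high in its own; the red slot is empty but too narrow.
- yellow_block: Bystander: loose setting block with a yellow top, 24 x 60 x 50 mm, standing in its own yellow-labelled slot. Origin: centre of the underside.
- mallet: Bystander: wooden joiner's mallet lying on the bench, head 65 x 115 x 65 mm, handle 240 mm along its x. Origin: under the head.
- bowl: Bystander: black bowl, 100 mm across and 45 mm high, upright on the bench. Origin: centre of the underside.
Mind the look-alikes: they are no part of the job. What is shaped like the blue_block but pink or white is not meant.

How it is judged (in metres and radians):
On the way, in this order (a step that is already met when the one before it is completed fails the run):
1. the blue block stands fully down in the blue-labelled slot, let go, the leaf still open (distance between blue_block and slot_blue_floor below 0.007 m and angle between the x axis of blue_block and the x axis of slot_blue_floor, either way round below 0.2 rad and angle between blue_block's own z axis and vertical below 0.1 rad and contact force between the fingers and blue_block below 0.2 N and value of joint leaf_swing above 0.3 rad), for 0.2 s.
2. the leaf is swung down over the board, before the pin goes in (value of joint leaf_swing below 0.03 rad and distance between pin_shoulder and leaf_bushing above 0.03 m), for 0.2 s.
3. the pin is through leaf, board and base, its knob on the leaf (distance between pin_shoulder and leaf_bushing below 0.006 m and height (world z) of pin below 0.016 m and horizontal distance between pin and base_hole below 0.004 m and value of joint leaf_swing below 0.03 rad), for 0.2 s.
At the end, for the whole second after the job is handed in: The robot still presses the leaf with over 4 N and it lies flat (leaf_press below 69.5 mm). The pin, untouched, stands within 4 mm of the base hole's axis, foot under 13 mm above the bench, knob within 6 mm of the bushing. The blue block is in the blue slot (within 7 mm), upright, let go (height (world z) of leaf_press below 0.0695 m and value of joint leaf_swing below 0.03 rad and contact force between any of the fingers, the arm and leaf above 4 N and distance between pin_shoulder and leaf_bushing below 0.006 m and horizontal distance between pin and base_hole below 0.004 m and height (world z) of pin below 0.013 m and angle between each of pin, blue_block's own z axis and vertical below 0.1 rad and contact force between the fingers and pin below 0.2 N and distance between blue_block and slot_blue_floor below 0.007 m and contact force between the fingers and blue_block below 0.2 N); the arm keeps its last pose, push and grip.
It fails at once if the yellow block is moved more than 20 mm (distance of yellow_block from where it was at the start of the episode above 0.02 m).
It fails at once if the mallet is moved more than 30 mm (distance of mallet from where it was at the start of the episode above 0.03 m).
It fails at once if the bowl is moved more than 30 mm (distance of bowl from where it was at the start of the episode above 0.03 m).
It also fails if it takes over 72 s, if anything falls off the work surface, if the arm or the gripper's body presses on something with over 40 N, if the wrist force passes 120 N, or if a joint passes its speed limit or range.

### The arm

A 6-joint arm with a two-finger parallel gripper is mounted at the origin on the work surface. World frame = base frame: x ahead of the robot, y to its left, z up, the work surface at z = 0. Lengths are in mm, angles in rad, forces in N, time in s.
With the tool pointing down it reaches from about 375 to 925 mm from the base axis. Payload 5.7 kg.
Tool frame: the origin (TCP) lies midway between the tips of the shut fingers; the grasp point (between the pads) lies 19 mm behind it (r.grip_depth is the distance from the TCP to the grasp point, in mm); z points along the fingers, y is the direction in which the jaws open and shut (so a half turn about z gives the same grasp; the last joint's range is limited). The gripper opens to 85 mm and grips with 20 to 120 N. Pads are 22 mm wide; open, the fingers measure 114 mm over their backs; the gripper's body (76 mm by 85 mm) begins 54 mm behind the grasp point. The pads swing forward as they close: fully open they stand 13 mm farther back than shut.
Start: joints at [1.043, 0.359, 1.51, -0, 1.272, -0.115], TCP at [240.695, 549.572, 231.267] pointing down, gripper open.
Joint ranges: [-2.97, 2.97], [-1.01, 2.36], [0.21, 2.38], [-0.96, 4.11], [0.2, 2.71], [-2.98, 2.98]. Speed limits (rad/s): [2.39, 2.39, 3.14, 3.14, 3.14, 3.14].

### API

Orientations are given as a unit quaternion [x, y, z, w].
In Python, from rig import telemetry, imaging, r, spotter gives the robot as it stands. The module is installed in compiled form; this text tells all that it offers.
- The arm moves only by the tool play_rows, never from a script. Its argument "plan" is one flat list of numbers, 4 for each row, row after row: the shift along the tool's x, y, z in m, then the turn about the tool's z in degrees. In form: [dx, dy, dz, yaw, dx, dy, dz, yaw, ...]. A call has 1 to 10 rows; each row shifts and turns the pose as measured when the row begins, along the tool's axes as they then stand; what a row does not reach is not made up. A row lasts 1/10 s, in which the tool goes at most 50 mm and 8.59 degrees, less where a joint would pass 70% of its speed; a pose out of reach is approached as far as the arm can. A call with a gripper value outside its range is refused whole. "fingers" is the finger opening in m, from 0 to 0.0854, set as the call begins (left out, the last holds). The fingers move at their own pace and stop on an object; "squeeze" is the grip in N (left out, the last holds). Time passes only in rows, so rows that do not move let the fingers close. It gives the time, the measured TCP pose, the force and the opening at its end, in the units of the state.
- telemetry.state(): the state, without advancing time (a new reading comes with each control period).
- imaging.grab_frame(name): name is "scene" or "top" or "wrist"; returns the picture (480x640x3 uint8, red, green, blue); there is no depth.
- imaging.get_calibration(name): a dict with "mtx" (3x3 intrinsics, pixels), "extrinsics" (4x4, takes a point from world to camera coordinates). Camera axes: x right, y down, z forward; pixel columns grow to the right and rows downward; lengths in mm; the calibration is good to about 2 mm. A picture is of the moment at which its call begins: read the wrist's pose just before it. get_calibration takes no time and is no camera call; for the wrist camera it gives the pose at the moment of the call.
- r.finish_job(): hands the job in, once; it reports no verdict.
Trained networks look in the newest picture that a camera, given by its name, has taken for a name from the list of things; names that differ only in an ending like _2 or _b are one class to them, and where a whole thing is asked for, a point or a joint stands for the part that bears it (a point fixed in the world has none). Each returns a list of dicts, best first, with "confidence" (0 to 1); they miss things now and then, are a little off and sometimes report something else, mostly with a low value. They report only what shows in the picture. A call takes as long as a camera call. They do not tell look-alikes from the thing itself.
- spotter.search_frame(camera, name): "point" ([column, row] as shares, 0 to 1, of the picture: columns of its width, rows of its height, amid what is visible of it).
- spotter.regions_of(camera, name): "pixels" (480x640 bool, what is visible of it) and "point" ([column, row] as shares, 0 to 1, of the picture: columns of its width, rows of its height, amid what is visible of it).
The state is a dict: "clock": time; "qpos": joint angles; "qvel": joint speeds; "joint_torque": joint torques, N m; "eef_pos": TCP position; "tcp_rot": TCP orientation; "force": force on the tool from outside, world axes, zero at the start; "wrist_torque": the same for the moment, N m; "finger_gap": finger opening in mm.
Only numpy, scipy, OpenCV 4.12 (cv2) and the standard library are available. Lean on these libraries where they do the work, as an engineer would, in place of code of your own. Each camera call takes 0.05 s, during which the arm holds its last target. There are 200 camera calls.

## Working session

There is one attempt and no reset: what is moved stays moved. The work goes in short steps, Python scripts to look and compute and a tool call to move; the robot and the scene stay as the last step left them, time stands still between calls to the robot, and variables do not carry over. Pictures are saved under pics/ and viewed, about 8 in all and at most 12, crops included, and the job is handed in when it is done.

Besides the shell and the picture viewer there is one more tool, called in YAML: its name, and indented under it one key for each argument. play_rows: Moves the arm, as the interface text tells. Its arguments: {"type":"object","properties":{"plan":{"type":"array","items":{"type":"number"}},"fingers":{"type":"number"},"squeeze":{"type":"number"}},"required":["plan"]}

```bash
mkdir -p pics; python3 - <<'E'
from rig import telemetry, imaging, r, spotter
import cv2, numpy as np
s=telemetry.state(); print({k:np.round(v,3) for k,v in s.items()})
for c in ["scene","top"]:
    im=imaging.grab_frame(c); cv2.imwrite(f"pics/{c}0.png",im[:,:,::-1])
    k=imaging.get_calibration(c); print(c,np.round(k["mtx"],1).tolist(),np.round(k["extrinsics"],4).tolist())
    for n in ["jig","leaf","pin","pin_stand","blue_block","slot_blue_floor","yellow_block","mallet","bowl"]:
        try: print(n,[(round(d["confidence"],2),np.round(np.array(d["point"])*[640,480]).tolist()) for d in spotter.search_frame(c,n)][:4])
        except Exception as e: print(n,e)
E
```

```text
{'clock': np.float64(0.0), 'qpos': array([ 1.043,  0.36 ,  1.511, -0.   ,  1.272, -0.115]), 'qvel': array([ 0.001,  0.001,  0.   ,  0.001,  0.001, -0.001]), 'joint_torque': array([ 1.0000e-03, -5.2763e+01, -2.7862e+01, -0.0000e+00,  1.3000e-02,
       -0.0000e+00]), 'eef_pos': array([240.35 , 549.012, 230.439]), 'tcp_rot': array([ 0.205,  0.979, -0.001, -0.   ]), 'force': array([-0.119,  0.314, -0.203]), 'wrist_torque': array([-0.029,  0.037,  0.036]), 'finger_gap': np.float64(85.233)}
scene [[568.6, 0.0, 322.6], [0.0, 568.6, 245.3], [0.0, 0.0, 1.0]] [[-0.8012, 0.5983, 0.0093, 459.8469], [0.4275, 0.5832, -0.6908, -176.353], [-0.4187, -0.5495, -0.723, 1610.7311], [0.0, 0.0, 0.0, 1.0]]
jig [(0.66, [317.0, 251.0])]
leaf [(0.96, [296.0, 236.0])]
pin [(0.47, [281.0, 157.0])]
pin_stand [(0.97, [284.0, 173.0]), (0.38, [283.0, 156.0])]
blue_block [(0.83, [360.0, 192.0]), (0.79, [233.0, 270.0]), (0.76, [417.0, 247.0]), (0.73, [326.0, 225.0])]
slot_blue_floor [(0.73, [438.0, 353.0])]
yellow_block [(0.64, [464.0, 325.0]), (0.27, [283.0, 171.0])]
mallet [(0.86, [198.0, 223.0]), (0.3, [316.0, 253.0])]
bowl [(0.79, [337.0, 362.0]), (0.71, [317.0, 253.0]), (0.42, [296.0, 234.0])]
top [[433.2, 0.0, 320.7], [0.0, 433.2, 239.2], [0.0, 0.0, 1.0]] [[-0.012, -0.9999, 0.002, -5.3832], [-0.987, 0.0116, -0.1601, 535.1476], [0.16, -0.0039, -0.9871, 802.327], [0.0, 0.0, 0.0, 1.0]]
jig [(0.72, [334.0, 229.0])]
leaf [(0.79, [327.0, 178.0]), (0.7, [495.0, 286.0])]
pin [(0.5, [511.0, 280.0])]
pin_stand [(0.93, [496.0, 287.0]), (0.25, [333.0, 241.0])]
blue_block [(0.93, [332.0, 240.0]), (0.75, [274.0, 342.0]), (0.64, [400.0, 348.0]), (0.55, [375.0, 137.0])]
slot_blue_floor [(0.95, [148.0, 249.0])]
yellow_block [(0.59, [147.0, 285.0])]
mallet [(0.71, [465.0, 150.0]), (0.23, [324.0, 180.0])]
bowl [(0.87, [198.0, 154.0]), (0.24, [147.0, 285.0])]
```

View pics/top0.png

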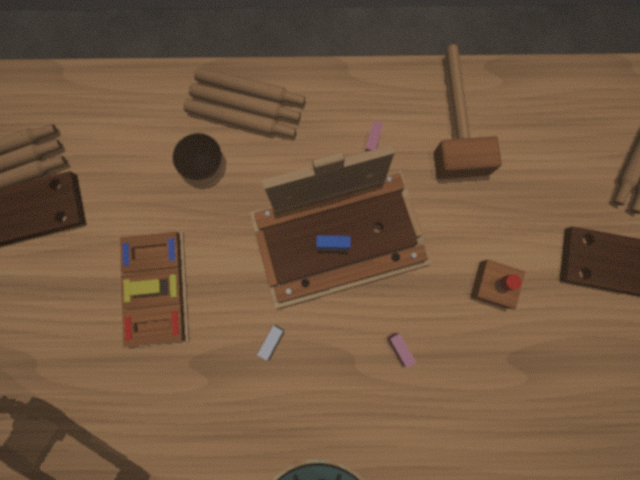

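View pics/scene0.png

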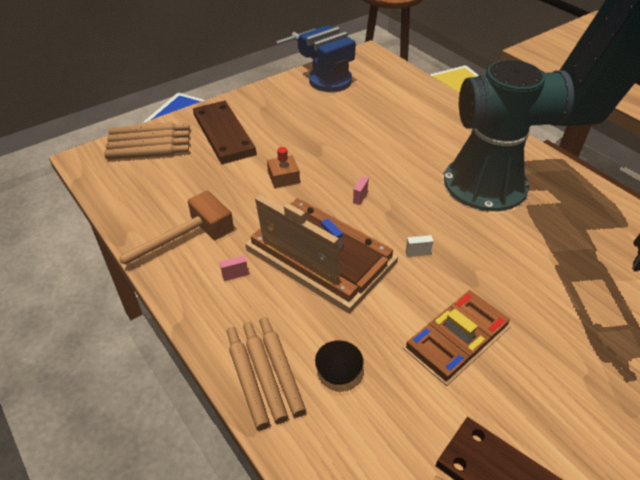

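```bash
cat > h.py <<'E'
from rig import telemetry, imaging, r, spotter
import cv2, numpy as np
from scipy.spatial.transform import Rotation as R
np.set_printoptions(suppress=True,precision=2)
def ray(k,px,z):
    M=np.linalg.inv(k["mtx"]);E=k["extrinsics"];Rt=E[:3,:3].T;c=-Rt@E[:3,3]
    p=np.atleast_2d(px).astype(float);d=np.c_[p,np.ones(len(p))]@M.T@Rt.T
    return c+d*((z-c[2])/d[:,2])[:,None]
def proj(k,P):
    P=np.atleast_2d(P);q=(P@k["extrinsics"][:3,:3].T+k["extrinsics"][:3,3])@k["mtx"].T
    return q[:,:2]/q[:,2:]
def blobs(im,col,amin=15):
    h=cv2.cvtColor(im,cv2.COLOR_RGB2HSV);H,S,V=h[...,0],h[...,1],h[...,2]
    m={"blue":(H>105)&(H<130)&(S>130)&(V>60),"red":((H<4)|(H>174))&(S>170)&(V>80),"yellow":(H>22)&(H<35)&(S>170)&(V>90)}[col].astype(np.uint8)
    n,l,st,ce=cv2.connectedComponentsWithStats(m)
    return [(st[i,4],ce[i],cv2.minAreaRect(np.argwhere(l==i)[:,::-1].astype(np.float32))) for i in range(1,n) if st[i,4]>=amin]
def pose():
    s=telemetry.state(); q=R.from_quat(s["tcp_rot"]).as_matrix()
    print("t %.2f"%s["clock"],"tcp",s["eef_pos"],"x",q[:,0],"y",q[:,1],"z",q[:,2],"F",s["force"],"gap %.1f"%s["finger_gap"],"q",s["qpos"]); return s,q
E
python3 - <<'E'
from h import *
im=cv2.imread("pics/top0.png")[:,:,::-1].copy(); k=imaging.get_calibration("top")
for col,z in [("blue",102),("blue",29),("red",99),("red",29),("yellow",64)]:
    for a,c,rc in blobs(im,col):
        print(col,z,a,c.round(1),"->",ray(k,c,z)[0,:2].round(1),"box",ray(k,cv2.boxPoints(rc),z)[:,:2].round(0).tolist())
cr=im[130:310,240:440]; cr=cv2.resize(cr,(800,720),interpolation=cv2.INTER_CUBIC)[:600]; cr=np.clip(cr*1.8,0,255).astype(np.uint8)
cv2.imwrite("pics/jigcrop.png",cr[:,:,::-1])
kw=imaging.get_calibration("wrist"); s,q=pose(); E=kw["extrinsics"]; print(kw["mtx"]); 
T=np.eye(4);T[:3,:3]=q;T[:3,3]=s["eef_pos"];print("tool->cam",E@T)
E
```

```text
blue 102 315 [333.  241.5] -> [521.  -33.7] box [[513.0, -6.0], [532.0, -7.0], [529.0, -63.0], [510.0, -62.0]]
blue 102 43 [171.3 248.8] -> [511.  258.6] box [[527.0, 262.0], [527.0, 258.0], [494.0, 257.0], [494.0, 260.0]]
blue 102 57 [125.3 254.3] -> [502.1 341. ] box [[521.0, 344.0], [521.0, 339.0], [486.0, 337.0], [486.0, 342.0]]
blue 29 315 [333.  241.5] -> [532.4 -36.1] box [[524.0, -6.0], [544.0, -7.0], [541.0, -69.0], [521.0, -67.0]]
blue 29 43 [171.3 248.8] -> [521.5 283.8] box [[539.0, 287.0], [539.0, 283.0], [503.0, 282.0], [503.0, 285.0]]
blue 29 57 [125.3 254.3] -> [511.7 373.9] box [[532.0, 378.0], [532.0, 372.0], [494.0, 369.0], [494.0, 375.0]]
red 99 111 [513.5 281.4] -> [ 445.2 -356.4] box [[455.0, -346.0], [455.0, -367.0], [435.0, -365.0], [435.0, -344.0]]
red 99 63 [174.9 323.1] -> [378.9 247.6] box [[397.0, 252.0], [397.0, 245.0], [362.0, 243.0], [362.0, 250.0]]
red 99 92 [127.8 328.8] -> [370.2 330.1] box [[389.0, 337.0], [389.0, 328.0], [353.0, 324.0], [353.0, 332.0]]
red 29 111 [513.5 281.4] -> [ 449.3 -387.7] box [[460.0, -376.0], [460.0, -399.0], [438.0, -398.0], [439.0, -374.0]]
red 29 63 [174.9 323.1] -> [377.  270.6] box [[396.0, 275.0], [396.0, 267.0], [358.0, 266.0], [359.0, 273.0]]
red 29 92 [127.8 328.8] -> [367.6 360.5] box [[388.0, 368.0], [388.0, 359.0], [349.0, 354.0], [348.0, 363.0]]
t 1.00 tcp [240.69 549.56 231.28] x [-0.92  0.4   0.  ] y [ 0.4   0.92 -0.  ] z [-0. -0. -1.] F [ 0.16 -0.03  0.03] gap 85.3 q [ 1.04  0.36  1.51  0.    1.27 -0.12]
[[422.98   0.   316.38]
 [  0.   422.98 242.43]
 [  0.     0.     1.  ]]
tool->cam [[  0.     1.    -0.     1.05]
 [ -0.95  -0.    -0.32  31.81]
 [ -0.32   0.     0.95 161.24]
 [  0.     0.     0.     1.  ]]
```

View pics/jigcrop.png

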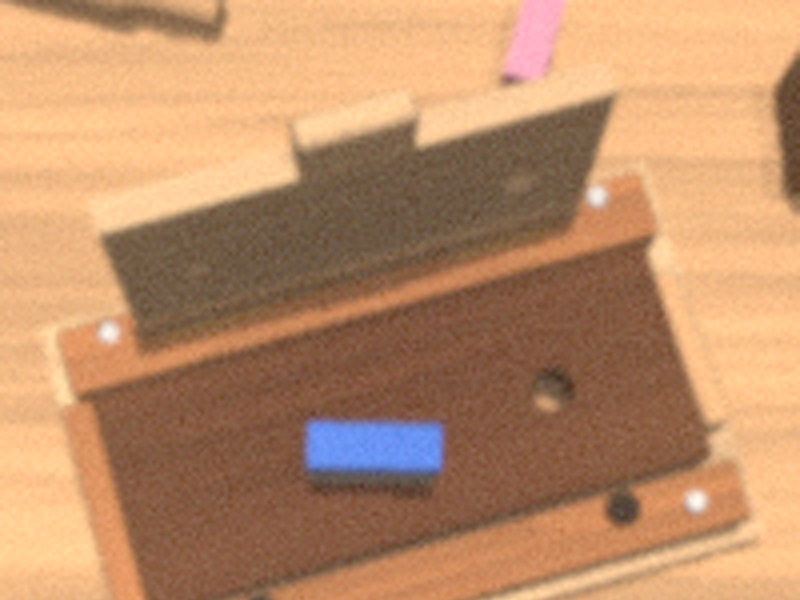

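```bash
cat >> h.py <<'E'
def rows(p,ang=None,n=None,p0=None,a0=None):
    "ang: world angle (deg) of tool y axis; prints rows from the present pose"
    s=telemetry.state();q=R.from_quat(s["tcp_rot"]).as_matrix()
    p0=s["eef_pos"] if p0 is None else np.array(p0,float); a0=np.degrees(np.arctan2(q[1,1],q[0,1])) if a0 is None else a0
    p=np.array(p,float); ang=a0 if ang is None else ang
    da=(ang-a0+180)%360-180; n=n or int(max(np.ceil(np.linalg.norm(p-p0)/48),np.ceil(abs(da)/8.4),1))
    out=[]
    for i in range(n):
        a=np.radians(a0+da*i/n);y=np.array([np.cos(a),np.sin(a),0]);x=np.array([-y[1],y[0],0]) 
        d=(p-p0)/n/1000; out.append([round(d@x,4),round(d@y,4),round(-d[2],4),round(-da/n,2)])
    print(n,out)
E
python3 - <<'E'
from h import *
k=imaging.get_calibration("top")
f=lambda u,v,z:ray(k,(240+u/4,130+v/4),z)[0]
H=f(552,390,52);fr=f(708,455,52);br=f(648,240,52);bl=f(95,400,50)
print("hole",H,"fr",fr,"br",br,"bl",bl)
s1=f(109,331,50);s2=f(597,196,50);s3=f(695,500,50);print("screws",s1,s2,s3)
for a,b in((bl,br),(s1,s2)):
    d=a-b;print(np.linalg.norm(d[:2]),"yaw deg",np.degrees(np.arctan2(-d[0],d[1])))
d=br-fr;print(np.linalg.norm(d),np.degrees(np.arctan2(d[1],d[0])))
d=s2-s3;print(np.linalg.norm(d),np.degrees(np.arctan2(d[1],d[0])))
rows([521,-34,180],-3)
E
```

```text
hole [ 555.21 -123.1    52.  ] fr [ 522.46 -197.26   52.  ] br [ 629.72 -172.83   52.  ] bl [553.24  98.67  50.  ]
screws [587.44  92.14  50.  ] [ 653.04 -148.91   50.  ] [ 500.94 -190.41   50.  ]
282.0573956742418 yaw deg 15.732118709103803
249.81284977976128 yaw deg 15.225461880761449
110.00622917838797 12.83214307062166
157.66310478731603 15.263130330859878
14 [[np.float64(-0.0351), np.float64(-0.0301), np.float64(0.0037), np.float64(4.95)], [np.float64(-0.0375), np.float64(-0.027), np.float64(0.0037), np.float64(4.95)], [np.float64(-0.0397), np.float64(-0.0237), np.float64(0.0037), np.float64(4.95)], [np.float64(-0.0416), np.float64(-0.0201), np.float64(0.0037), np.float64(4.95)], [np.float64(-0.0432), np.float64(-0.0165), np.float64(0.0037), np.float64(4.95)], [np.float64(-0.0445), np.float64(-0.0127), np.float64(0.0037), np.float64(4.95)], [np.float64(-0.0454), np.float64(-0.0088), np.float64(0.0037), np.float64(4.95)], [np.float64(-0.046), np.float64(-0.0048), np.float64(0.0037), np.float64(4.95)], [np.float64(-0.0462), np.float64(-0.0009), np.float64(0.0037), np.float64(4.95)], [np.float64(-0.0461), np.float64(0.0031), np.float64(0.0037), np.float64(4.95)], [np.float64(-0.0457), np.float64(0.0071), np.float64(0.0037), np.float64(4.95)], [np.float64(-0.0449), np.float64(0.011), np.float64(0.0037), np.float64(4.95)], [np.float64(-0.0438), np.float64(0.0149), np.float64(0.0037), np.float64(4.95)], [np.float64(-0.0423), np.float64(0.0186), np.float64(0.0037), np.float64(4.95)]]
```

play_rows:
  plan: [-0.035,-0.03,0.0035,5,-0.0375,-0.027,0.0035,5,-0.0395,-0.024,0.0035,5,-0.0415,-0.02,0.0035,5,-0.043,-0.0165,0.0035,5,-0.0445,-0.0125,0.0035,5,-0.0455,-0.009,0.0035,5,-0.046,-0.005,0.0035,5,-0.046,-0.001,0.0035,5,-0.046,0.003,0.0035,5]
  fingers: 0.05

```text
clock: 2.0
eef_pos: [440.2, 123.2, 195.9]
tcp_rot: [0.609, 0.793, 0.006, 0.001]
force: [0.8, 0.8, -0.1]
finger_gap: 50.2
```

```bash
python3 - <<'E'
from h import *
pose(); rows([521,-34,180],-3)
E
```

```text
t 2.00 tcp [440.25 123.16 195.89] x [-0.26  0.97  0.01] y [0.97 0.26 0.01] z [ 0.01  0.01 -1.  ] F [ 0.83  0.75 -0.12] gap 50.2 q [ 0.12  0.19  1.86  0.01  1.09 -0.15]
4 [[np.float64(-0.0432), np.float64(0.0093), np.float64(0.004), np.float64(4.5)], [np.float64(-0.0423), np.float64(0.0127), np.float64(0.004), np.float64(4.5)], [np.float64(-0.0412), np.float64(0.016), np.float64(0.004), np.float64(4.5)], [np.float64(-0.0398), np.float64(0.0192), np.float64(0.004), np.float64(4.5)]]
```

play_rows:
  plan: [-0.043,0.0095,0.004,4.5,-0.0425,0.0125,0.004,4.5,-0.041,0.016,0.004,4.5,-0.04,0.019,0.004,4.5,0,0,0,0]

```text
clock: 2.5
eef_pos: [526.1, -47.2, 180.0]
tcp_rot: [0.733, 0.681, 0.007, 0.003]
force: [0.1, -0.4, -0.4]
finger_gap: 49.8
```

```bash
python3 - <<'E'
from h import *
s,q=pose()
k=imaging.get_calibration("wrist");im=imaging.grab_frame("wrist");cv2.imwrite("pics/w1.png",im[:,:,::-1])
for a,c,rc in blobs(im,"blue"):
    b=ray(k,cv2.boxPoints(rc),102);print(a,c,ray(k,c,102),b[:,:2].round(1).tolist())
O=np.array([540.4,-49.4,0]);c,s_=np.cos(.265),np.sin(.265)
print("expected hole px",proj(k,[555.2,-123.1,52]))
E
```

```text
t 2.50 tcp [526.12 -47.21 179.97] x [0.07 1.   0.01] y [ 1.   -0.07  0.01] z [ 0.01  0.01 -1.  ] F [ 0.09 -0.4  -0.43] gap 49.8 q [-0.23  0.3   1.74  0.01  1.09 -0.16]
4059 [308.8  229.95] [[524.4  -32.64 102.  ]] [[515.1, -3.0], [535.2, -3.3], [534.8, -65.6], [513.0, -65.3]]
expected hole px [[361.4  326.64]]
```

View pics/w1.png

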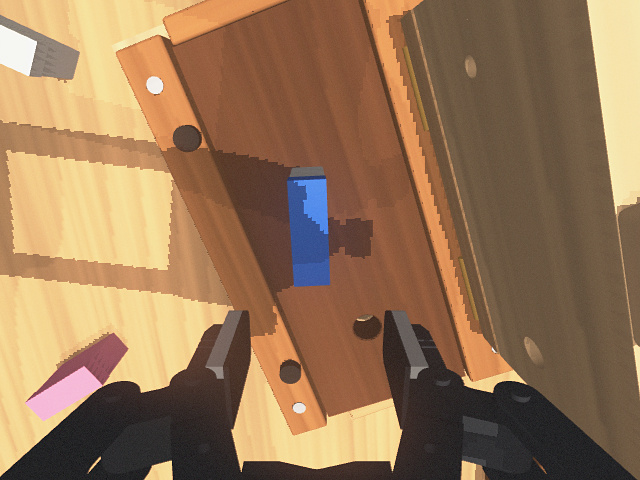

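```bash
python3 - <<'E'
from h import *
k=imaging.get_calibration("wrist")
print("hole",ray(k,(367,327),52),"screws",ray(k,[(154,85),(298,408)],50), "pilot",ray(k,[(187,138),(290,371)],50))
rows([523.5,-33,130],-1.5,3); 
E
```

```text
hole [[ 557.33 -121.03   52.  ]] screws [[ 434.87   52.32   50.  ]
 [ 501.4  -189.08   50.  ]] pilot [[ 449.49   20.04   50.  ]
 [ 498.26 -155.03   50.  ]]
3 [[np.float64(0.004), np.float64(-0.0006), np.float64(0.0166), np.float64(-0.87)], [np.float64(0.004), np.float64(-0.0005), np.float64(0.0166), np.float64(-0.87)], [np.float64(0.004), np.float64(-0.0005), np.float64(0.0166), np.float64(-0.87)]]
```

play_rows:
  plan: [0.005,-0.0005,0.017,-0.9,0.005,-0.0005,0.017,-0.9,0.005,-0.0005,0.017,-0.9,0,0,0,0]

```text
clock: 2.95
eef_pos: [522.5, -26.2, 128.4]
tcp_rot: [0.714, 0.7, 0.008, 0.001]
force: [-0.5, -0.4, 0.3]
finger_gap: 50.0
```

```bash
python3 - <<'E'
from h import *
pose(); rows([523.5,-33,72],-1.5,4)
E
```

```text
t 2.95 tcp [522.5  -26.18 128.43] x [0.02 1.   0.01] y [ 1.   -0.02  0.01] z [ 0.01  0.01 -1.  ] F [-0.49 -0.38  0.29] gap 50.0 q [-0.19  0.37  1.8   0.01  0.96 -0.18]
4 [[np.float64(-0.0017), np.float64(0.0003), np.float64(0.0141), np.float64(0.09)], [np.float64(-0.0017), np.float64(0.0003), np.float64(0.0141), np.float64(0.09)], [np.float64(-0.0017), np.float64(0.0003), np.float64(0.0141), np.float64(0.09)], [np.float64(-0.0017), np.float64(0.0003), np.float64(0.0141), np.float64(0.09)]]
```

play_rows:
  plan: [-0.0016,0,0.014,0,-0.0016,0,0.014,0,-0.0016,0,0.014,0,-0.0012,0,0.0135,0,0,0,0,0]

```text
clock: 3.45
eef_pos: [522.8, -27.4, 75.6]
tcp_rot: [0.712, 0.702, 0.009, 0.002]
force: [0.4, 0.7, 0.4]
finger_gap: 49.8
```

play_rows:
  plan: [0,0,0,0,0,0,0,0,0,0,0,0,0,0,0,0,0,0,0,0]
  fingers: 0
  squeeze: 40

```text
clock: 3.95
eef_pos: [524.0, -26.3, 79.1]
tcp_rot: [0.711, 0.703, 0.01, 0.003]
force: [-0.2, 0.4, -0.9]
finger_gap: 19.5
```

```bash
python3 - <<'E'
from h import *
s,q=pose(); rows([s["eef_pos"][0],s["eef_pos"][1],160],None,2);
k=imaging.get_calibration("wrist");im=imaging.grab_frame("wrist")
for a,c,rc in blobs(im,"blue"): print(a,c,ray(k,cv2.boxPoints(rc),102)[:,:2].tolist())
E
```

```text
t 3.95 tcp [524.03 -26.3   79.05] x [0.01 1.   0.01] y [ 1.   -0.01  0.02] z [ 0.02  0.01 -1.  ] F [-0.17  0.36 -0.86] gap 19.5 q [-0.19  0.44  1.85  0.02  0.84 -0.19]
2 [[np.float64(0.0), np.float64(0.0), np.float64(-0.0405), np.float64(-0.0)], [np.float64(0.0), np.float64(0.0), np.float64(-0.0405), np.float64(-0.0)]]
10431 [316.35 370.28] [[514.0962097860714, -0.29343953387869703], [534.268399937964, -0.6870182498646571], [535.0786591230249, -67.32866240391108], [511.7388375831494, -66.65098357273355]]
```

play_rows:
  plan: [0,0,-0.035,0,0,0,-0.04,0,0.02,0,-0.01,0,0.04,0,0,-1,0.045,0,0,-1,0.045,0,0,-1,0.045,0,0,-1,0.045,0,0,-1,0.03,0,0,-1,0.01,0,0,-1]

```text
clock: 5.0
eef_pos: [515.5, 260.4, 170.5]
tcp_rot: [0.668, 0.744, 0.011, 0.004]
force: [-0.3, 0.5, -2.1]
finger_gap: 19.2
```

play_rows:
  plan: [0,0,0,0]

```text
clock: 5.1
eef_pos: [515.1, 261.5, 170.4]
tcp_rot: [0.667, 0.745, 0.01, 0.004]
force: [-0.5, -1.1, -1.6]
finger_gap: 19.4
```

```bash
python3 - <<'E'
from h import *
s,q=pose()
k=imaging.get_calibration("wrist");im=imaging.grab_frame("wrist");cv2.imwrite("pics/w2.png",im[:,:,::-1])
for col in("blue","yellow","red"):
  for a,c,rc in blobs(im,col,60): print(col,a,c,ray(k,c,29)[0],ray(k,cv2.boxPoints(rc),29)[:,:2].round(1).tolist())
E
```

```text
t 5.10 tcp [515.06 261.48 170.35] x [-0.11  0.99  0.01] y [0.99 0.11 0.02] z [ 0.02  0.01 -1.  ] F [-0.5  -1.1  -1.64] gap 19.4 q [0.35 0.38 1.65 0.   1.09 0.24]
blue 1463 [331.89  52.21] [515.37 372.26  29.  ] [[494.2, 364.4], [493.4, 376.1], [536.4, 380.0], [537.8, 368.2]]
blue 942 [331.73 195.64] [526.22 282.93  29.  ] [[502.1, 285.7], [544.7, 290.2], [546.3, 279.2], [503.2, 274.6]]
blue 8454 [316.51 385.66] [532.83 128.96  29.  ] [[501.5, 198.9], [548.1, 203.6], [567.5, 60.0], [514.1, 55.2]]
yellow 1069 [205.09  48.91] [437.86 365.36  29.  ] [[421.2, 357.5], [421.4, 369.7], [460.0, 373.2], [460.4, 361.1]]
yellow 1631 [198.43 106.67] [434.64 331.09  29.  ] [[422.7, 350.4], [449.5, 355.5], [454.7, 316.8], [426.6, 311.4]]
yellow 131 [222.56  81.76] [449.25 347.67  29.  ] [[443.2, 352.3], [450.4, 354.1], [453.4, 339.3], [446.0, 337.4]]
red 1575 [94.87 46.82] [371.43 359.01  29.  ] [[348.0, 350.8], [349.3, 362.9], [394.1, 367.0], [393.6, 354.9]]
red 833 [113.8  193.27] [379.46 268.91  29.  ] [[358.0, 272.3], [401.0, 276.9], [400.8, 265.1], [357.3, 260.5]]
```

View pics/w2.png

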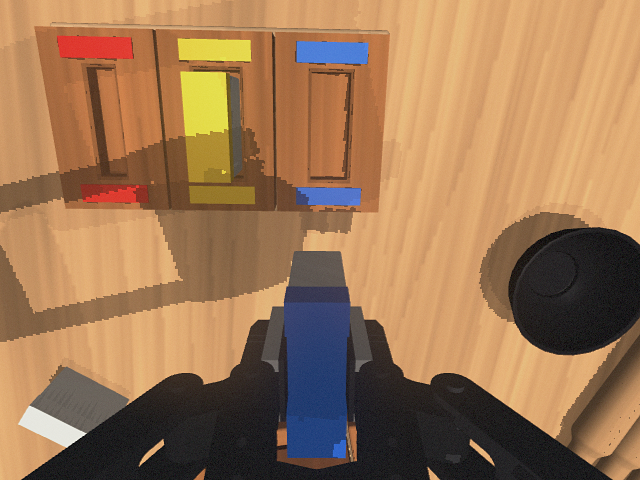

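```bash
python3 - <<'E'
from h import *
s,q=pose()
k=imaging.get_calibration("wrist")
P=ray(k,[(288,288),(347,288),(291,457),(347,457),(294,252),(341,252)],193); print(P-s["eef_pos"], (P-s["eef_pos"])@q)
P=ray(k,[(294,252),(341,252)],143); print((P-s["eef_pos"])@q)
rows([521,334.5,80],5.8,4)
E
```

```text
t 5.15 tcp [515.1  260.65 170.31] x [-0.11  0.99  0.01] y [0.99 0.11 0.02] z [ 0.02  0.01 -1.  ] F [-0.26  0.18 -1.66] gap 19.3 q [0.35 0.38 1.65 0.   1.09 0.24]
[[-11.96  24.34  22.69]
 [  6.31  26.17  22.69]
 [ -5.04 -41.59  22.69]
 [ 15.06 -39.8   22.69]
 [-11.2   36.33  22.69]
 [  2.93  37.78  22.69]] [[ 25.67  -8.76 -22.69]
 [ 25.5    9.6  -22.31]
 [-40.62  -9.07 -23.19]
 [-41.03  11.1  -22.78]
 [ 37.51  -6.7  -22.56]
 [ 37.4    7.51 -22.26]]
[[19.46 -9.54 27.26]
 [19.32 10.56 27.68]]
4 [[np.float64(0.0182), np.float64(0.0035), np.float64(0.0226), np.float64(0.12)], [np.float64(0.0182), np.float64(0.0034), np.float64(0.0226), np.float64(0.12)], [np.float64(0.0182), np.float64(0.0034), np.float64(0.0226), np.float64(0.12)], [np.float64(0.0182), np.float64(0.0034), np.float64(0.0226), np.float64(0.12)]]
```

```bash
python3 - <<'E'
from h import *
k=imaging.get_calibration("scene"); s,q=pose(); p=proj(k,s["eef_pos"])[0].astype(int); im=imaging.grab_frame("scene")
w=cv2.imread("pics/w2.png")[:,:,::-1]
a=cv2.resize(w[235:470,220:420],(400,470),interpolation=cv2.INTER_CUBIC)
b=im[p[1]-60:p[1]+57,p[0]-50:p[0]+50]; b=cv2.resize(b,(400,468),interpolation=cv2.INTER_CUBIC)
cv2.imwrite("pics/c1.png",np.hstack([a[:468],b])[:,:,::-1]); print(p)
E
```

```text
t 5.15 tcp [515.1  260.65 170.31] x [-0.11  0.99  0.01] y [0.99 0.11 0.02] z [ 0.02  0.01 -1.  ] F [-0.26  0.18 -1.66] gap 19.3 q [0.35 0.38 1.65 0.   1.09 0.24]
[425 284]
```

View pics/c1.png

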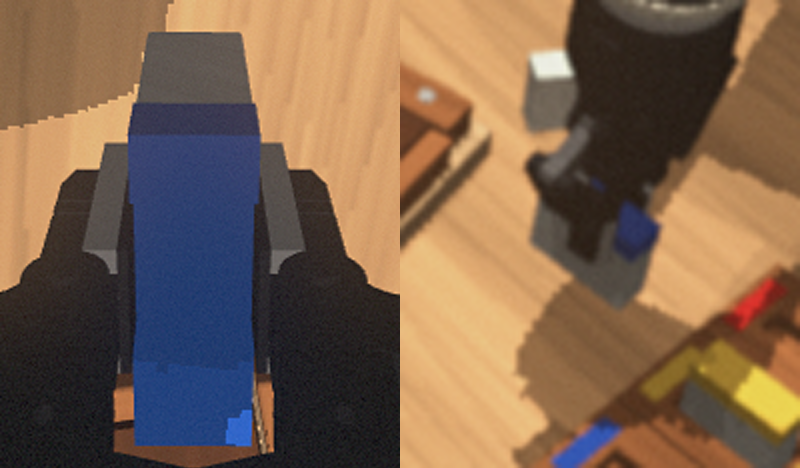

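```bash
python3 - <<'E'
from h import *
s,q=pose()
k=imaging.get_calibration("wrist")
P=ray(k,[(284.5,302.5),(350,302.5),(287,457.5),(346,457.5)],193); print((P-s["eef_pos"])@q)
P=ray(k,[(294,251.5),(340,251.5)],143); print((P-s["eef_pos"])@q)
E
```

```text
t 5.20 tcp [515.2  259.65 170.28] x [-0.11  0.99  0.01] y [0.99 0.11 0.02] z [ 0.02  0.01 -1.  ] F [ 0.43  0.55 -0.52] gap 19.0 q [0.35 0.38 1.65 0.   1.09 0.24]
[[ 20.73  -9.92 -22.79]
 [ 20.53  10.69 -22.36]
 [-40.81 -10.47 -23.23]
 [-41.24  10.78 -22.8 ]]
[[19.72 -9.5  27.23]
 [19.58 10.17 27.63]]
```

```bash
python3 - <<'E'
from h import *
rows([520,338,75],5.8,4)
E
```

```text
4 [[np.float64(0.0193), np.float64(0.0033), np.float64(0.0238), np.float64(0.1)], [np.float64(0.0193), np.float64(0.0033), np.float64(0.0238), np.float64(0.1)], [np.float64(0.0194), np.float64(0.0032), np.float64(0.0238), np.float64(0.1)], [np.float64(0.0194), np.float64(0.0032), np.float64(0.0238), np.float64(0.1)]]
```

play_rows:
  plan: [0.02,0.0035,0.022,0.1,0.02,0.0035,0.024,0.1,0.02,0.003,0.024,0.1,0.015,0.003,0.02,0.1,0,0,0,0,0,0,0,0]

```text
clock: 5.8
eef_pos: [526.7, 327.0, 79.4]
tcp_rot: [0.675, 0.737, 0.009, 0.006]
force: [0.4, -0.4, -1.3]
finger_gap: 19.1
```

```bash
python3 - <<'E'
from h import *
s,q=pose()
k=imaging.get_calibration("wrist");im=imaging.grab_frame("wrist");cv2.imwrite("pics/w3.png",im[:,:,::-1])
for a,c,rc in blobs(im,"blue",60): print(a,c,ray(k,c,29)[0],ray(k,cv2.boxPoints(rc),29)[:,:2].round(1).tolist())
rows([520,338,62],5.8,2)
E
```

```text
t 5.80 tcp [526.69 327.    79.38] x [-0.09  1.    0.  ] y [1.   0.09 0.02] z [ 0.02  0.   -1.  ] F [ 0.43 -0.4  -1.31] gap 19.1 q [ 0.45  0.54  1.63 -0.01  0.95  0.36]
2433 [297.46 181.26] [515.15 371.98  29.  ] [[493.3, 375.8], [536.3, 379.4], [537.6, 367.9], [493.7, 364.2]]
9481 [315.82 376.14] [532.72 267.57  29.  ] [[517.3, 212.0], [512.5, 318.6], [545.1, 320.5], [555.2, 213.6]]
2 [[np.float64(0.0058), np.float64(-0.0028), np.float64(0.0087), np.float64(-0.4)], [np.float64(0.0059), np.float64(-0.0028), np.float64(0.0087), np.float64(-0.4)]]
```

View pics/w3.png

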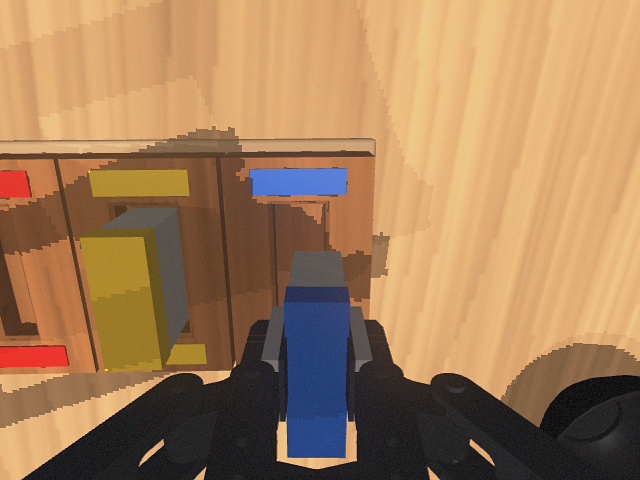

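play_rows:
  plan: [0.005,-0.003,0.005,-0.3,0.005,-0.003,0.004,-0.3,0,0,0,0,0,0,0,0]

```text
clock: 6.25
eef_pos: [521.0, 334.7, 72.7]
tcp_rot: [0.673, 0.74, 0.011, 0.007]
force: [-0.1, -0.4, -1.1]
finger_gap: 19.1
```

```bash
python3 - <<'E'
from h import *
pose();rows([520,338,62],5.8,2)
E
```

```text
t 6.25 tcp [521.05 334.71  72.74] x [-0.1  1.   0. ] y [1.   0.1  0.03] z [ 0.03  0.01 -1.  ] F [-0.09 -0.44 -1.13] gap 19.1 q [ 0.46  0.55  1.64 -0.01  0.93  0.37]
2 [[np.float64(0.0017), np.float64(-0.0004), np.float64(0.0054), np.float64(-0.17)], [np.float64(0.0017), np.float64(-0.0004), np.float64(0.0054), np.float64(-0.17)]]
```

play_rows:
  plan: [0.0025,-0.001,0.008,-0.1,0.0015,-0.001,0.006,0,0,0,0.003,0,0,0,0,0]

```text
clock: 6.65
eef_pos: [519.0, 339.2, 54.7]
tcp_rot: [0.672, 0.741, 0.011, 0.007]
force: [-0.9, -0.3, -1.6]
finger_gap: 19.3
```

```bash
python3 - <<'E'
from h import *
s,q=pose();rows([519.3,338,40],5.8,4)
k=imaging.get_calibration("wrist");im=imaging.grab_frame("wrist");cv2.imwrite("pics/w4.png",im[130:430,220:420,::-1].repeat(2,0).repeat(2,1))
for a,c,rc in blobs(im,"blue",60): print(a,c,ray(k,c,29)[0])
E
```

```text
t 6.65 tcp [519.02 339.17  54.72] x [-0.1  1.   0. ] y [0.99 0.1  0.03] z [ 0.03  0.01 -1.  ] F [-0.87 -0.26 -1.59] gap 19.3 q [ 0.47  0.57  1.65 -0.01  0.89  0.38]
4 [[np.float64(-0.0003), np.float64(0.0), np.float64(0.0037), np.float64(-0.05)], [np.float64(-0.0003), np.float64(0.0), np.float64(0.0037), np.float64(-0.05)], [np.float64(-0.0003), np.float64(0.0), np.float64(0.0037), np.float64(-0.05)], [np.float64(-0.0003), np.float64(0.0), np.float64(0.0037), np.float64(-0.05)]]
2821 [315.32 222.32] [516.09 372.18  29.  ]
9787 [315.68 373.72] [523.38 298.93  29.  ]
```

View pics/w4.png

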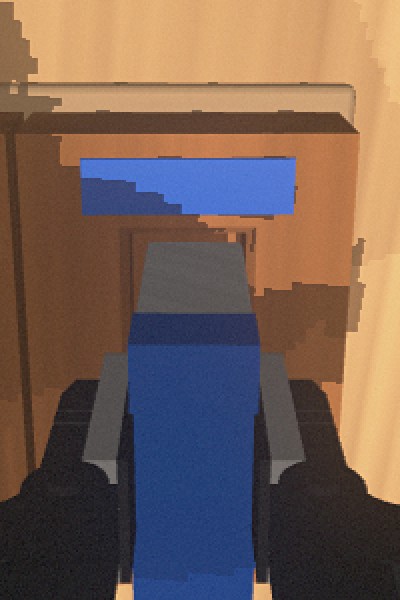

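play_rows:
  plan: [0,-0.001,0.005,0,0,0,0.005,0,0,0,0.005,0,0,0,0.004,0]

```text
clock: 7.1
eef_pos: [520.2, 339.6, 39.0]
tcp_rot: [0.672, 0.741, 0.012, 0.008]
force: [-14.2, -9.9, 69.1]
finger_gap: 19.3
```

```bash
python3 - <<'E'
from h import *
s,q=pose()
E
```

```text
t 7.10 tcp [520.24 339.61  39.  ] x [-0.1  1.   0. ] y [0.99 0.1  0.03] z [ 0.03  0.01 -1.  ] F [-14.24  -9.91  69.09] gap 19.3 q [ 0.47  0.59  1.66 -0.01  0.86  0.38]
```

play_rows:
  plan: [0,0,0,0,0,0,0,0,0,0,0,0]
  fingers: 0.04

```text
clock: 7.4
eef_pos: [521.7, 340.1, 40.8]
tcp_rot: [0.672, 0.741, 0.014, 0.009]
force: [0.7, 0.3, -0.1]
finger_gap: 40.1
```

play_rows:
  plan: [0,0,-0.02,0,0,0,-0.04,0,0,0,-0.045,0,0,0,-0.045,0,0,0,0,0]

```text
clock: 7.9
eef_pos: [515.6, 338.1, 191.4]
tcp_rot: [0.672, 0.741, 0.011, 0.008]
force: [1.8, 0.1, 0.1]
finger_gap: 40.1
```

```bash
python3 - <<'E'
from h import *
s,q=pose()
k=imaging.get_calibration("wrist");im=imaging.grab_frame("wrist");cv2.imwrite("pics/w5.png",im[:,:,::-1])
for a,c,rc in blobs(im,"blue",60): print(a,c,ray(k,c,29)[0],ray(k,c,64)[0],ray(k,cv2.boxPoints(rc),64)[:,:2].round(1).tolist())
E
```

```text
t 7.90 tcp [515.56 338.05 191.41] x [-0.1  1.   0. ] y [0.99 0.1  0.03] z [ 0.03  0.01 -1.  ] F [1.78 0.11 0.05] gap 40.1 q [ 0.47  0.41  1.54 -0.01  1.17  0.38]
972 [314.88 169.48] [515.36 372.32  29.  ] [514.08 377.55  64.  ] [[494.8, 380.5], [532.7, 384.0], [533.8, 374.6], [495.5, 371.0]]
2971 [317.17 250.04] [523.01 311.28  29.  ] [520.85 323.51  64.  ] [[497.7, 358.8], [533.3, 362.1], [541.2, 294.7], [502.8, 291.4]]
```

View pics/w5.png

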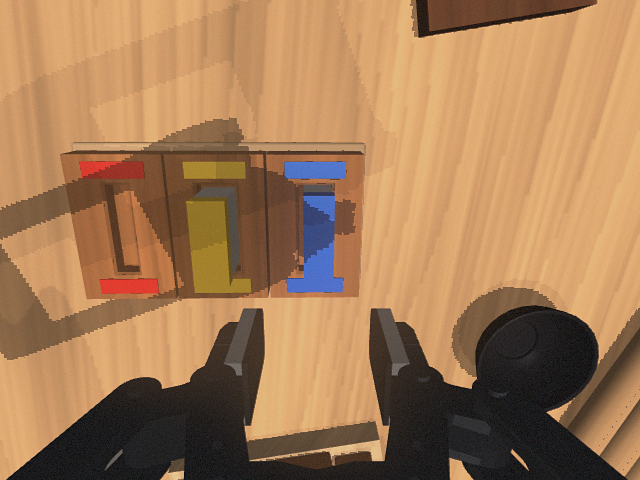

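```bash
python3 - <<'E'
from h import *
k=imaging.get_calibration("top"); a=np.radians(15.3);X=np.array([np.cos(a),np.sin(a),0]);Y=np.array([-X[1],X[0],0]);Z=np.array([0,0,1])
O=np.array([542.3,-47.4,0]);Hn=O+72*X+52*Z
for th in np.arange(1.6,1.9,.05):
    u=-np.cos(th)*X+np.sin(th)*Z; n=np.sin(th)*X+np.cos(th)*Z
    pts=[Hn+178*u-25*Y,Hn+178*u+25*Y,Hn+178*u+15*n,Hn+150*u+110*Y,Hn+150*u-110*Y]
    print(round(th,2),((proj(k,pts)-[240,130])*4).round(0).tolist(), (Hn+178*u+15*n).round(0))
rows([705,0,262],15.3,9)
E
```

```text
1.6 [[422.0, 135.0], [299.0, 169.0], [350.0, 117.0], [97.0, 249.0], [619.0, 105.0]] [631. -23. 229.]
1.65 [[416.0, 115.0], [293.0, 148.0], [344.0, 97.0], [92.0, 232.0], [613.0, 88.0]] [640. -21. 228.]
1.7 [[409.0, 95.0], [286.0, 128.0], [337.0, 78.0], [88.0, 215.0], [607.0, 72.0]] [648. -18. 227.]
1.75 [[403.0, 75.0], [280.0, 109.0], [331.0, 60.0], [83.0, 199.0], [601.0, 57.0]] [657. -16. 224.]
1.8 [[396.0, 57.0], [274.0, 90.0], [325.0, 43.0], [79.0, 183.0], [595.0, 42.0]] [665. -14. 222.]
1.85 [[390.0, 39.0], [269.0, 72.0], [319.0, 26.0], [75.0, 168.0], [589.0, 28.0]] [673. -12. 219.]
9 [[np.float64(-0.0393), np.float64(0.0175), np.float64(-0.0082), np.float64(-1.08)], [np.float64(-0.0397), np.float64(0.0167), np.float64(-0.0082), np.float64(-1.08)], [np.float64(-0.04), np.float64(0.016), np.float64(-0.0082), np.float64(-1.08)], [np.float64(-0.0403), np.float64(0.0152), np.float64(-0.0082), np.float64(-1.08)], [np.float64(-0.0406), np.float64(0.0145), np.float64(-0.0082), np.float64(-1.08)], [np.float64(-0.0408), np.float64(0.0137), np.float64(-0.0082), np.float64(-1.08)], [np.float64(-0.0411), np.float64(0.0129), np.float64(-0.0082), np.float64(-1.08)], [np.float64(-0.0413), np.float64(0.0122), np.float64(-0.0082), np.float64(-1.08)], [np.float64(-0.0415), np.float64(0.0114), np.float64(-0.0082), np.float64(-1.08)]]
```

play_rows:
  plan: [-0.039,0.017,-0.012,-1.1,-0.04,0.0165,-0.012,-1.1,-0.04,0.016,-0.012,-1.1,-0.04,0.015,-0.012,-1.1,-0.0405,0.0145,-0.012,-1.1,-0.041,0.0135,-0.008,-1.1,-0.041,0.013,-0.004,-1.1,-0.041,0.012,-0.002,-1.1,-0.03,0.008,0,-1,0,0,0,0]
  fingers: 0.0

```text
clock: 8.95
eef_pos: [697.3, -1.5, 245.7]
tcp_rot: [0.602, 0.799, -0.001, -0.002]
force: [-0.3, -0.2, -0.1]
finger_gap: -0.4
```

```bash
python3 - <<'E'
from h import *
pose(); rows([695,-5,262],15.3); rows([695,-5,185],15.3,p0=[695,-5,262],a0=15.3)
E
```

```text
t 8.95 tcp [697.31  -1.52 245.67] x [-0.28  0.96  0.  ] y [ 0.96  0.28 -0.  ] z [-0.  0. -1.] F [-0.34 -0.2  -0.11] gap -0.4 q [-0.1   0.49  1.26  0.    1.4  -0.38]
1 [[np.float64(-0.0027), np.float64(-0.0032), np.float64(-0.0163), np.float64(0.73)]]
2 [[np.float64(0.0), np.float64(0.0), np.float64(0.0385), -0.0], [np.float64(0.0), np.float64(0.0), np.float64(0.0385), -0.0]]
```

play_rows:
  plan: [-0.0035,0,0.02,0.7,0,0,0.025,0,0,-0.01,0.01,0,0,-0.02,0,0,0,0,0,0]

```text
clock: 9.45
eef_pos: [664.3, -11.5, 178.4]
tcp_rot: [0.608, 0.794, -0.003, -0.008]
force: [0.1, 0.2, 0.4]
finger_gap: -0.4
```

```bash
cat >> h.py <<'E'
a_=np.radians(15.3);X=np.array([np.cos(a_),np.sin(a_),0]);Y=np.array([-X[1],X[0],0]);Z=np.array([0,0,1.])
O=np.array([542.3,-47.4,0]);Hn=O+72*X+52*Z
def sw(th,d=140): return Hn+(-d*np.cos(th)+15*np.sin(th)+14.5)*X+(d*np.sin(th)+15*np.cos(th))*Z
def rel():
    s,q=pose(); print("rel hinge (t,y,z):",np.array([X,Y,Z])@(s["eef_pos"]-Hn))
E
python3 - <<'E'
from h import *
rel(); P=None
for th in np.linspace(1.55,0,13):
    p=np.array([X,Y,Z])@(sw(th)-Hn); print(round(th,2),p, None if P is None else p-P); P=p
E
```

```text
t 9.45 tcp [664.32 -11.49 178.36] x [-0.26  0.97  0.01] y [ 0.97  0.26 -0.02] z [-0.02  0.   -1.  ] F [0.12 0.17 0.37] gap -0.4 q [-0.12  0.51  1.41  0.    1.25 -0.39]
rel hinge (t,y,z): [ 55.17   2.44 126.36]
1.55 [ 26.59  -0.   140.28] None
1.42 [  8.42   0.   140.67] [-18.17   0.     0.39]
1.29 [ -9.65   0.   138.71] [-18.07   0.    -1.96]
1.16 [-27.32   0.   134.45] [-17.67   0.    -4.27]
1.03 [-44.29   0.   127.94] [-16.97  -0.    -6.51]
0.9 [-60.28   0.   119.3 ] [-15.99   0.    -8.64]
0.77 [-75.02  -0.   108.68] [-14.74  -0.   -10.63]
0.65 [-88.28   0.    96.24] [-13.25   0.   -12.44]
0.52 [-99.82  -0.    82.2 ] [-11.54  -0.   -14.04]
0.39 [-109.45   -0.     66.79] [ -9.64   0.   -15.41]
0.26 [-117.02   -0.     50.27] [ -7.57  -0.   -16.52]
0.13 [-122.4    -0.     32.91] [ -5.38   0.   -17.36]
0.0 [-125.5    0.    15. ] [ -3.1    0.   -17.91]
```

play_rows:
  plan: [0,-0.015,-0.006,0,0,-0.015,-0.006,0,0,-0.018,0,0,0,-0.018,0.002,0,0,-0.018,0.004,0,0,-0.017,0.006,0,0,-0.016,0.009,0,0,0,0,0]

```text
clock: 10.25
eef_pos: [551.7, -39.0, 170.0]
tcp_rot: [0.607, 0.795, -0.0, -0.005]
force: [0.5, 0.3, -1.0]
finger_gap: -0.0
```

```bash
python3 - <<'E'
from h import *
rel()
im=imaging.grab_frame("scene");cv2.imwrite("pics/s2.png",im[100:340,160:480,::-1].repeat(2,0).repeat(2,1))
E
```

```text
t 10.25 tcp [551.71 -39.02 169.97] x [-0.26  0.96  0.01] y [ 0.96  0.26 -0.01] z [-0.01  0.01 -1.  ] F [ 0.46  0.31 -1.04] gap -0.0 q [-0.2   0.36  1.68  0.    1.11 -0.47]
rel hinge (t,y,z): [-60.71   5.6  117.97]
```

View pics/s2.png

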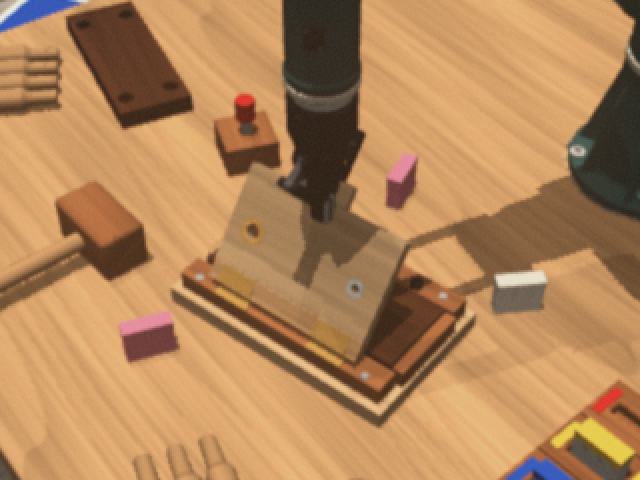

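play_rows:
  plan: [-0.001,-0.0145,0.011,0,-0.001,-0.013,0.0125,0,-0.001,-0.0115,0.014,0,-0.001,-0.0095,0.0155,0,-0.001,-0.0075,0.0165,0,0,-0.005,0.0175,0,0,-0.003,0.014,0,0,0,0,0]

```text
clock: 11.1
eef_pos: [505.5, -59.8, 72.5]
tcp_rot: [0.607, 0.795, 0.005, 0.003]
force: [-0.2, -0.1, 0.2]
finger_gap: 0.0
```

```bash
python3 - <<'E'
from h import *
rel()
E
```

```text
t 11.10 tcp [505.46 -59.8   72.47] x [-0.26  0.96  0.  ] y [0.96 0.26 0.01] z [ 0.01  0.   -1.  ] F [-0.21 -0.08  0.15] gap 0.0 q [-0.26  0.43  1.88  0.01  0.82 -0.53]
rel hinge (t,y,z): [-110.81   -2.24   20.47]
```

play_rows:
  plan: [0.0005,-0.006,0.002,0,0,-0.005,0.003,0,0,-0.003,0.003,0,0,0,0.004,0,0,0,0.004,0]

```text
clock: 11.6
eef_pos: [499.6, -63.0, 63.5]
tcp_rot: [0.607, 0.795, 0.009, 0.009]
force: [-12.3, 0.9, 46.2]
finger_gap: -0.1
```

```bash
python3 - <<'E'
from h import *
rel()
E
```

```text
t 11.60 tcp [499.64 -63.04  63.52] x [-0.26  0.96 -0.  ] y [0.96 0.26 0.03] z [ 0.03  0.   -1.  ] F [-12.34   0.85  46.19] gap -0.1 q [-0.27  0.44  1.91  0.01  0.77 -0.55]
rel hinge (t,y,z): [-117.27   -3.83   11.52]
```

play_rows:
  plan: [0,0,-0.02,0,0,0,-0.045,0,0,0,-0.045,0,-0.03,0,-0.03,0,-0.04,0,0,0,-0.035,0,0,0,0,0,0,0,0,0,0,0]
  fingers: 0.05

```text
clock: 12.4
eef_pos: [523.7, -168.2, 216.6]
tcp_rot: [0.606, 0.796, 0.009, 0.013]
force: [-0.5, 0.4, -0.4]
finger_gap: 49.9
```

```bash
python3 - <<'E'
from h import *
rel()
k=imaging.get_calibration("wrist");im=imaging.grab_frame("wrist");cv2.imwrite("pics/w6.png",im[:,:,::-1])
print(proj(k,Hn-77*X-75*Y+18*Z),proj(k,Hn-77*X+75*Y+18*Z))
E
```

```text
t 12.40 tcp [ 523.73 -168.17  216.63] x [-0.27  0.96 -0.01] y [0.96 0.27 0.03] z [ 0.03 -0.   -1.  ] F [-0.5   0.43 -0.43] gap 49.9 q [-0.45  0.29  1.66  0.01  1.16 -0.72]
rel hinge (t,y,z): [-121.78 -111.59  164.63]
[[375.71 166.63]] [[388.63 -99.1 ]]
```

View pics/w6.png

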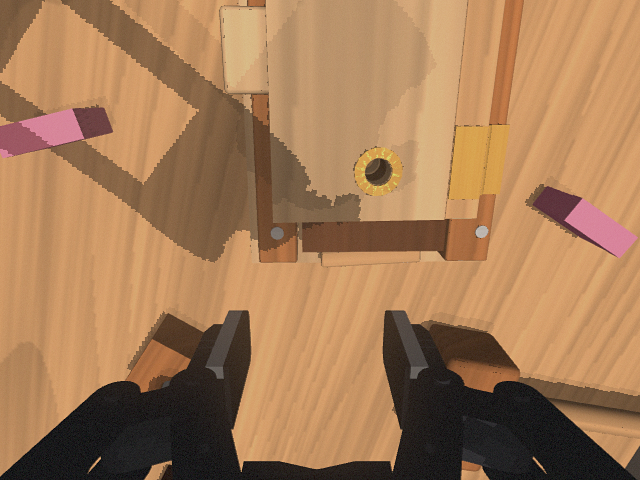

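```bash
python3 - <<'E'
from h import *
k=imaging.get_calibration("wrist")
im=cv2.imread("pics/w6.png")[:,:,::-1].copy(); h=cv2.cvtColor(im,cv2.COLOR_RGB2HSV)
w=h[140:202,348:410].astype(int); m=((w[...,1]>140)&(w[...,2]>120)).astype(np.uint8)
c,_=cv2.findContours(m,cv2.RETR_EXTERNAL,cv2.CHAIN_APPROX_NONE); c=max(c,key=cv2.contourArea); e=cv2.fitEllipse(c); print("brass",e[0][0]+348,e[0][1]+140,e[1])
px=np.array([e[0][0]+348,e[0][1]+140]);print(ray(k,px,70), "old-model",(Hn-77*X-75*Y)[:2])
print("screws",ray(k,[(277,233),(482,232)],50))
p=np.array([448,-355,0])
rows(p+60*np.array([-X[1],X[0],0])*1+[0,0,215],15.3)
E
```

```text
brass 377.93106269836426 171.36675643920898 (45.84699630737305, 48.54543685913086)
[[ 560.01 -123.8    70.  ]] old-model [ 557.27 -121.06]
screws [[ 504.31 -191.28   50.  ]
 [ 657.39 -149.64   50.  ]]
4 [[np.float64(-0.0249), np.float64(-0.0307), np.float64(0.0004), np.float64(0.05)], [np.float64(-0.025), np.float64(-0.0307), np.float64(0.0004), np.float64(0.05)], [np.float64(-0.025), np.float64(-0.0307), np.float64(0.0004), np.float64(0.05)], [np.float64(-0.025), np.float64(-0.0307), np.float64(0.0004), np.float64(0.05)]]
```

play_rows:
  plan: [-0.025,-0.03,0,0,-0.025,-0.03,0,0,-0.025,-0.03,0,0,-0.015,-0.022,0,0,0,0,0,0,0,0,0,0]

```text
clock: 13.05
eef_pos: [435.8, -279.4, 212.3]
tcp_rot: [0.602, 0.798, 0.01, 0.01]
force: [0.7, 0.7, 0.1]
finger_gap: 50.4
```

```bash
cat >> h.py <<'E'
def knob(z,name="wrist"):
    s,q=pose();k=imaging.get_calibration(name);im=imaging.grab_frame(name)
    for a,c,rc in blobs(im,"red",40):
        print(a,c,rc,"->",ray(k,c,z)[0])
    d=spotter.search_frame(name,"pin"); print("net",[(d_["confidence"],np.array(d_["point"])*[640,480]) for d_ in d[:2]])
    return s,q,k,im
E
python3 - <<'E'
from h import *
s,q,k,im=knob(99)
cv2.imwrite("pics/w7.png",im[:,:,::-1])
m=spotter.regions_of("wrist","pin")
for d in m[:2]:
    ys,xs=np.where(d["pixels"]); print(d["confidence"],xs.min(),xs.max(),ys.min(),ys.max())
hs=cv2.cvtColor(im,cv2.COLOR_RGB2HSV)
E
```

```text
t 13.05 tcp [ 435.83 -279.38  212.25] x [-0.28  0.96 -0.  ] y [0.96 0.28 0.03] z [ 0.03  0.   -1.  ] F [0.69 0.68 0.06] gap 50.4 q [-0.72  0.25  1.73  0.02  1.15 -1.01]
992 [297.33 341.72] ((297.56884765625, 341.7293395996094), (32.9492301940918, 37.451011657714844), 73.3007583618164) -> [ 447.57 -357.28   99.  ]
net [(0.89, array([298.69, 333.31]))]
0.83 278 317 296 358
```

```bash
python3 - <<'E'
from h import *
rows([447.5,-357,130],15.3,4)
E
```

```text
4 [[np.float64(-0.0194), np.float64(-0.0028), np.float64(0.0206), np.float64(0.2)], [np.float64(-0.0195), np.float64(-0.0027), np.float64(0.0206), np.float64(0.2)], [np.float64(-0.0195), np.float64(-0.0027), np.float64(0.0206), np.float64(0.2)], [np.float64(-0.0195), np.float64(-0.0026), np.float64(0.0206), np.float64(0.2)]]
```

play_rows:
  plan: [-0.02,-0.003,0.021,0.2,-0.0205,-0.003,0.021,0.2,-0.0205,-0.0025,0.021,0.2,-0.0185,-0.0025,0.019,0.2,0,0,0,0,0,0,0,0]

```text
clock: 13.8
eef_pos: [457.0, -354.5, 129.0]
tcp_rot: [0.603, 0.798, 0.012, 0.012]
force: [-0.6, 0.5, 0.4]
finger_gap: 50.0
```

```bash
python3 - <<'E'
from h import *
s,q,k,im=knob(99)
cv2.imwrite("pics/w8.png",im[:,:,::-1])
rows([447.5,-357,75],15.3,4)
E
```

```text
t 13.80 tcp [ 456.97 -354.51  129.04] x [-0.27  0.96 -0.01] y [0.96 0.27 0.03] z [ 0.03  0.   -1.  ] F [-0.61  0.49  0.38] gap 50.0 q [-0.8   0.43  1.69  0.03  1.   -1.09]
1140 [287.77 286.01] ((287.9750671386719, 288.7024230957031), (48.96943664550781, 55.11748504638672), 25.463346481323242) -> [ 444.83 -355.5    99.  ]
net [(0.77, array([295.62, 283.68]))]
4 [[np.float64(0.0), np.float64(-0.0024), np.float64(0.0137), np.float64(0.15)], [np.float64(0.0), np.float64(-0.0024), np.float64(0.0137), np.float64(0.15)], [np.float64(0.0), np.float64(-0.0024), np.float64(0.0137), np.float64(0.15)], [np.float64(0.0), np.float64(-0.0024), np.float64(0.0137), np.float64(0.15)]]
```

play_rows:
  plan: [0,-0.005,0,0.3,0,-0.005,0.003,0.3,0,-0.001,0.003,0,0,0,0,0]

```text
clock: 14.3
eef_pos: [446.4, -356.1, 125.7]
tcp_rot: [0.606, 0.795, 0.011, 0.014]
force: [0.9, 0.3, 0.1]
finger_gap: 50.1
```

```bash
python3 - <<'E'
from h import *
s,q,k,im=knob(99)
rows([447.5,-357,75],15.3,4)
for d in spotter.regions_of("wrist","pin")[:1]:
    ys,xs=np.where(d["pixels"]); print(d["confidence"],xs.min(),xs.max(),ys.min(),ys.max())
cv2.imwrite("pics/w9.png",im[:,:,::-1])
E
```

```text
t 14.30 tcp [ 446.38 -356.12  125.68] x [-0.26  0.96 -0.01] y [0.96 0.26 0.03] z [ 0.04  0.   -1.  ] F [0.91 0.26 0.14] gap 50.1 q [-0.81  0.42  1.71  0.03  0.98 -1.1 ]
870 [313.04 286.42] ((313.154052734375, 289.9756774902344), (44.03935623168945, 48.00951385498047), 36.02737808227539) -> [ 444.8  -352.91   99.  ]
net [(0.78, array([314.3 , 287.09]))]
4 [[np.float64(-0.0002), np.float64(0.0001), np.float64(0.0127), np.float64(0.02)], [np.float64(-0.0002), np.float64(0.0001), np.float64(0.0127), np.float64(0.02)], [np.float64(-0.0002), np.float64(0.0001), np.float64(0.0127), np.float64(0.02)], [np.float64(-0.0002), np.float64(0.0001), np.float64(0.0127), np.float64(0.02)]]
0.65 285 347 240 324
```

play_rows:
  plan: [0,-0.0005,0.013,0,0,-0.0005,0.013,0,0,-0.0005,0.013,0,0,0,0.011,0,0,0,0,0]

```text
clock: 14.95
eef_pos: [447.1, -356.6, 70.7]
tcp_rot: [0.606, 0.795, 0.011, 0.014]
force: [-0.4, 0.2, -0.8]
finger_gap: 50.0
```

play_rows:
  plan: [0,0,0,0,0,0,0,0,0,0,0,0,0,0,0,0]
  fingers: 0
  squeeze: 40

```text
clock: 15.35
eef_pos: [446.9, -356.7, 70.5]
tcp_rot: [0.606, 0.795, 0.011, 0.013]
force: [0.5, 0.4, -1.2]
finger_gap: 26.8
```

```bash
python3 - <<'E'
from h import *
rel(); rows([440,-356,150],None,2)
E
```

```text
t 15.35 tcp [ 446.92 -356.67   70.49] x [-0.27  0.96 -0.01] y [0.96 0.27 0.03] z [ 0.03  0.   -1.  ] F [ 0.49  0.35 -1.22] gap 26.8 q [-0.81  0.5   1.75  0.03  0.87 -1.1 ]
rel hinge (t,y,z): [-245.61 -273.15   18.49]
2 [[np.float64(0.0012), np.float64(-0.0032), np.float64(-0.0398), np.float64(-0.0)], [np.float64(0.0012), np.float64(-0.0032), np.float64(-0.0398), np.float64(-0.0)]]
```

play_rows:
  plan: [0,0.0005,-0.02,0,0,0.0005,-0.03,0,0,0,-0.035,0,0,0,-0.012,0,0,0,0,0]

```text
clock: 15.85
eef_pos: [445.1, -356.7, 170.8]
tcp_rot: [0.606, 0.795, 0.011, 0.014]
force: [-0.6, -0.8, -1.5]
finger_gap: 26.8
```

```bash
python3 - <<'E'
from h import *
rel(); rows([558.5,-122.5,160],15.3)
E
```

```text
t 15.85 tcp [ 445.08 -356.68  170.8 ] x [-0.26  0.96 -0.01] y [0.96 0.26 0.04] z [ 0.04  0.   -1.  ] F [-0.64 -0.78 -1.54] gap 26.8 q [-0.81  0.36  1.67  0.03  1.08 -1.1 ]
rel hinge (t,y,z): [-247.39 -272.66  118.8 ]
6 [[np.float64(0.0326), np.float64(0.0286), np.float64(0.0018), np.float64(0.01)], [np.float64(0.0326), np.float64(0.0286), np.float64(0.0018), np.float64(0.01)], [np.float64(0.0326), np.float64(0.0286), np.float64(0.0018), np.float64(0.01)], [np.float64(0.0326), np.float64(0.0286), np.float64(0.0018), np.float64(0.01)], [np.float64(0.0326), np.float64(0.0285), np.float64(0.0018), np.float64(0.01)], [np.float64(0.0327), np.float64(0.0285), np.float64(0.0018), np.float64(0.01)]]
```

play_rows:
  plan: [0.032,0.0285,0,0,0.0325,0.0285,0,0,0.0325,0.0285,0,0,0.0325,0.0285,0.001,0,0.02,0.028,0.001,0,0,0.015,0,0,0,0,0,0,0,0,0,0]

```text
clock: 16.65
eef_pos: [556.7, -165.1, 162.8]
tcp_rot: [0.608, 0.794, 0.01, 0.01]
force: [-0.9, 0.4, -0.7]
finger_gap: 27.1
```

```bash
cat >> h.py <<'E'
def brass(z=70,c0=(558.5,-122.5),half=45,save=None):
    s,q=pose();k=imaging.get_calibration("wrist");im=imaging.grab_frame("wrist")
    u,v=proj(k,[*c0,z])[0].astype(int); v0,u0=max(v-half,0),max(u-half,0)
    h=cv2.cvtColor(im,cv2.COLOR_RGB2HSV)[v0:v+half,u0:u+half].astype(int)
    m=((h[...,1]>140)&(h[...,2]>110)&(h[...,0]>18)&(h[...,0]<35)).astype(np.uint8)
    c,_=cv2.findContours(m,cv2.RETR_EXTERNAL,cv2.CHAIN_APPROX_NONE);c=max(c,key=cv2.contourArea);e=cv2.fitEllipse(c);px=np.array(e[0])+[u0,v0]
    print("brass px",px,e[1],"exp",(u,v),"->",ray(k,px,z)[0]); 
    if save: cv2.imwrite(save,im[:,:,::-1])
    return s,q,k,im,ray(k,px,z)[0]
E
python3 - <<'E'
from h import *
*_,b=brass(save="pics/w10.png"); rows([b[0],b[1],150],15.3)
E
```

```text
t 16.65 tcp [ 556.68 -165.09  162.85] x [-0.26  0.97 -0.  ] y [0.96 0.26 0.03] z [ 0.03  0.   -1.  ] F [-0.86  0.42 -0.71] gap 27.1 q [-0.42  0.39  1.65  0.02  1.08 -0.69]
brass px [335.71 168.53] (35.940887451171875, 51.03081130981445) exp (np.int64(335), np.int64(175)) -> [ 557.7  -118.62   70.  ]
2 [[np.float64(0.0225), np.float64(0.0066), np.float64(0.0065), np.float64(-0.09)], [np.float64(0.0224), np.float64(0.0067), np.float64(0.0065), np.float64(-0.09)]]
```

```bash
python3 - <<'E'
from h import *
im=cv2.imread("pics/w10.png")[:,:,::-1].copy()
h=cv2.cvtColor(im,cv2.COLOR_RGB2HSV).astype(int)
for v in range(136,220,4): print(v,''.join('#' if (h[v,u,1]>140 and 18<h[v,u,0]<35 and h[v,u,2]>110) else 'o' if (h[v,u,1]>130 and 17<h[v,u,0]<35 ) else 'd' if h[v,u,2]<60 else '.' for u in range(295,380,2)))
cv2.imwrite("pics/v12.png",cv2.resize(im[100:340,200:460],(780,720),interpolation=cv2.INTER_CUBIC)[:600,:,::-1])
E
```

```text
136 ...........................................
140 ...........................................
144 ...........................................
148 ...........................................
152 ...............####o########o..............
156 ............#oo####o###o.######o...........
160 ..........####oo###########oo####o.........
164 ........o#.####oo.........#o######.........
168 ........#######.............#o#####........
172 .......#######................oo####.......
176 .......###o##.................o.oooo.......
180 .......o.####.................o#o###.......
184 .........o.#o.................o.#.oo.......
188 .......o....oo..............#o###o#........
192 .........o..##o#...........oo#oo##.........
196 .........o..oo.oooo#o#ooo###oo#oo..........
200 ...............#o#o#oooooooooo#............
204 ..............#o#ooooooo#ooo...............
208 ...........................................
212 ...........................................
216 ...........................................
```

View pics/v12.png

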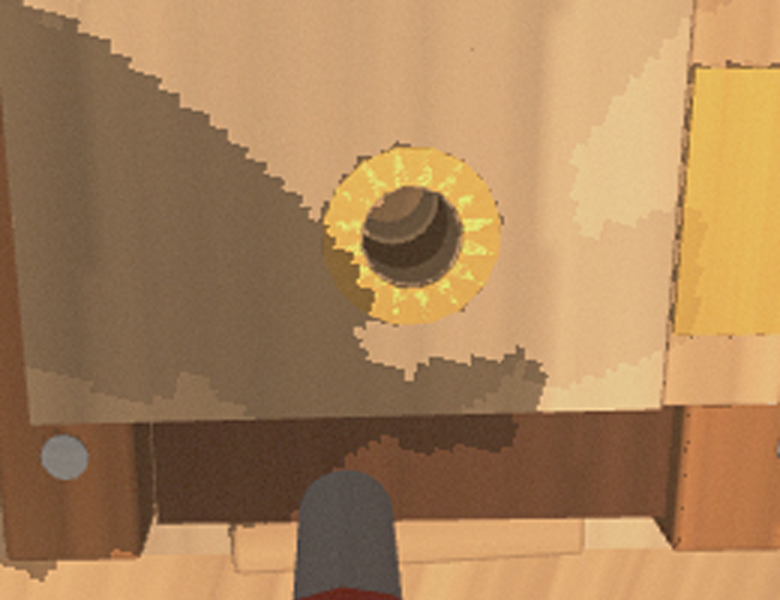

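```bash
python3 - <<'E'
from h import *
s,q=pose();k=imaging.get_calibration("wrist")
b=ray(k,(337,178.7),70)[0]; print("bushing",b,"rel",(b-s["eef_pos"])@q)
zf=s["eef_pos"][2]-63.5
f=ray(k,[(315.3,256.7),(299.5,270),(332,270)],zf); print("foot front edge in tool",(f-s["eef_pos"])@q)
print("exp foot centre/front px",proj(k,[s["eef_pos"]+q@[0,0,63.5],s["eef_pos"]+q@[8,0,63.5],s["eef_pos"]+q@[7,0,63.5]]))
E
```

```text
t 16.70 tcp [ 556.63 -165.44  162.92] x [-0.26  0.97 -0.  ] y [0.97 0.26 0.03] z [ 0.03  0.   -1.  ] F [ 0.06 -0.34 -0.76] gap 26.9 q [-0.42  0.39  1.65  0.02  1.08 -0.69]
bushing [ 559.98 -124.28   70.  ] rel [39.25 11.35 93.12]
foot front edge in tool [[ 3.75 -0.74 63.49]
 [-3.64 -9.05 63.29]
 [-3.83  8.05 63.77]]
exp foot centre/front px [[316.72 263.4 ]
 [316.72 248.98]
 [316.72 250.8 ]]
```

play_rows:
  plan: [0.015,0.004,0.005,0,0.016,0.005,0.006,0,0.011,0.003,0.005,0,0,0,0,0,0,0,0,0]

```text
clock: 17.2
eef_pos: [554.6, -120.3, 144.7]
tcp_rot: [0.61, 0.792, 0.009, 0.009]
force: [0.1, -0.2, -1.7]
finger_gap: 26.8
```

```bash
python3 - <<'E'
from h import *
s,q=pose();k=imaging.get_calibration("wrist");im=imaging.grab_frame("wrist");cv2.imwrite("pics/w11.png",im[:,:,::-1])
h=cv2.cvtColor(im,cv2.COLOR_RGB2HSV).astype(int)
u,v=proj(k,[560,-124,70])[0].astype(int);print("bush exp",u,v,"foot exp",proj(k,s["eef_pos"]+q@[-3,0,63.5]))
for r in range(v-40,v+40,3): print(r,''.join('#' if (h[r,c,1]>130 and 17<h[r,c,0]<35) else 'R' if (h[r,c,1]>150 and (h[r,c,0]<8 or h[r,c,0]>172)) else 'g' if h[r,c,1]<70 else 'd' if h[r,c,2]<50 else '.' for c in range(u-60,u+60,2)),u-60)
print("need", (np.array([560,-124.1,70])-s["eef_pos"])@q)
E
```

```text
t 17.20 tcp [ 554.59 -120.27  144.71] x [-0.26  0.97 -0.  ] y [0.97 0.26 0.03] z [ 0.03  0.   -1.  ] F [ 0.05 -0.22 -1.75] gap 26.8 q [-0.34  0.39  1.7   0.01  1.03 -0.61]
bush exp 320 263 foot exp [[316.68 268.7 ]]
223 ............................................................ 260
226 ............................................................ 260
229 ............................................................ 260
232 ............................................................ 260
235 ............................................................ 260
238 ............................#...#.###....................... 260
241 ..............................##..#......................... 260
244 .....................##.##..#...#.#......................... 260
247 ....................#......#.........#..#................... 260
250 ...................####.............#..#.................... 260
253 ...................#..#.#................................... 260
256 .................##.#....................................... 260
259 ..................###.#gggggggggg......#............
[... 303 characters left out ...]
.......###gggggggggggggggg.#######................ 260
277 ..................##gggggggggggggggg########................ 260
280 ..................#.gggggggggggggggg.##.###................. 260
283 ....................gggggggggggggggg.####................... 260
286 ....................gggggggggggggggg.#...................... 260
289 ....................gggggggggggggggg........................ 260
292 ...................gggggggggggggggggg....................... 260
295 ...................gggggggggggggggggg....................... 260
298 ...................ggg.RRRRRRRRRRRR.g....................... 260
301 ...................RRRRRRRRRRRRRRRRRR....................... 260
need [-4.88  2.34 74.81]
```

play_rows:
  plan: [-0.002,0.003,0.004,0,0,0,0.002,0,0,0,0,0]

```text
clock: 17.55
eef_pos: [559.1, -122.5, 138.9]
tcp_rot: [0.61, 0.792, 0.009, 0.01]
force: [-0.1, 0.8, -1.8]
finger_gap: 26.6
```

```bash
cat >> h.py <<'E'
def near():
    s,q=pose();k=imaging.get_calibration("wrist");im=imaging.grab_frame("wrist")
    h=cv2.cvtColor(im,cv2.COLOR_RGB2HSV).astype(int)
    B=np.array([560,-124.1,70]);u,v=proj(k,B)[0].astype(int);print("bush exp",u,v,"foot exp",proj(k,s["eef_pos"]+q@[-3,0,63.5]))
    for r in range(v-36,v+30,3): print(r,''.join('#' if (h[r,c,1]>130 and 17<h[r,c,0]<35) else 'R' if (h[r,c,1]>150 and (h[r,c,0]<8 or h[r,c,0]>172)) else 'g' if h[r,c,1]<70 else 'd' if h[r,c,2]<50 else '.' for c in range(u-50,u+50,2)),u-50)
    print("need", (B-s["eef_pos"])@q)
E
python3 -c "
from h import *
near()"
```

```text
t 17.55 tcp [ 559.11 -122.53  138.92] x [-0.26  0.97 -0.  ] y [0.97 0.26 0.03] z [ 0.03  0.   -1.  ] F [-0.11  0.81 -1.78] gap 26.6 q [-0.34  0.41  1.7   0.01  1.02 -0.61]
bush exp 314 262 foot exp [[316.73 268.77]]
226 .................................................. 264
229 .................................................. 264
232 .................................................. 264
235 ........................#....#.................... 264
238 .................#.###.####....................... 264
241 ...............#.#.###..#......##.#............... 264
244 ................###.##.#...#...#....#............. 264
247 ...............#....#...........#...#............. 264
250 ............###...................#.#............. 264
253 ............#.....................##.............. 264
256 ..............#................................... 264
259 ...........#....#....gggggggggg....##............. 264
262 ..............#.....gggggggggggg....#...#......... 264
265 .............##....gggggggggggggg.#.#..#.......... 264
268 ..........#.....#.ggggggggggggggg..#..#........... 264
271 ............#.#...gggggggggggggggg....#........... 264
274 ...........#.#.#..gggggggggggggggg...##........... 264
277 .............#...#gggggggggggggggg####............ 264
280 .............####.gggggggggggggggg.##............. 264
283 ..................gggggggggggggggg................ 264
286 ..................gggggggggggggggg................ 264
289 ..................gggggggggggggggg................ 264
need [-1.48 -1.39 68.91]
```

play_rows:
  plan: [0.001,-0.0006,0.003,0,0,0,0.003,0,0,0,0.002,0]

```text
clock: 17.9
eef_pos: [558.9, -122.3, 130.8]
tcp_rot: [0.61, 0.792, 0.01, 0.01]
force: [0.0, 0.3, -1.7]
finger_gap: 27.0
```

```bash
python3 -c "
from h import *
near()"
```

```text
t 17.90 tcp [ 558.9  -122.29  130.81] x [-0.25  0.97 -0.  ] y [0.97 0.25 0.03] z [ 0.03  0.   -1.  ] F [ 0.    0.27 -1.67] gap 27.0 q [-0.34  0.42  1.7   0.01  1.   -0.61]
bush exp 314 268 foot exp [[316.68 268.76]]
232 .................................................. 264
235 .................................................. 264
238 .................................................. 264
241 ...........................###.................... 264
244 .....................##.##....#....#.............. 264
247 .................#..###.#.#.#..#...##............. 264
250 .............#...#....#......#......#.#........... 264
253 ...................##..............##............. 264
256 .............#..#...............#....##........... 264
259 ............##.......gggggggggg...#.#.#........... 264
262 .............##.....gggggggggggg.....#............ 264
265 ............#......gggggggggggggg................. 264
268 ...........#.###..gggggggggggggggg.##..#.......... 264
271 ..........#...#...gggggggggggggggg...#............ 264
274 ...........#......gggggggggggggggg................ 264
277 ...........##.#...gggggggggggggggg#...##.......... 264
280 ............#.##..gggggggggggggggg####............ 264
283 ..................gggggggggggggggg.#.##........... 264
286 ...............###gggggggggggggggg.###............ 264
289 ...............##.gggggggggggggggg.#.............. 264
292 .................gggggggggggggggggg............... 264
295 .................gggggggg.ggggggggg............... 264
need [-1.75 -1.08 60.81]
```

play_rows:
  plan: [0,-0.001,0.003,0,0,0,0.004,0,0,0,0.004,0]

```text
clock: 18.25
eef_pos: [558.2, -122.5, 119.0]
tcp_rot: [0.61, 0.792, 0.01, 0.01]
force: [-0.1, 0.2, -0.7]
finger_gap: 26.8
```

```bash
python3 -c "
from h import *
near()" | grep -v g
```

```text
bush exp 316 277 foot exp [[316.71 268.82]]
241 .................................................. 266
244 .................................................. 266
247 .......................#..###..................... 266
250 ..................#...#...##....##................ 266
253 ....................#.##..#.#......#.............. 266
256 ...............#.......#.#.#....#................. 266
259 .....................#.#......##.................. 266
301 ................RRRRRRRRRRRRRRRRRRR#.............. 266
304 ..............RRRRRRRRRRRRRRRRRRRRRRR............. 266
need [-1.74  0.01 49.04]
```

play_rows:
  plan: [0,0,0.006,0,0,0,0.006,0,0,0,0.006,0,0,0,0.005,0]

```text
clock: 18.7
eef_pos: [558.6, -122.3, 93.6]
tcp_rot: [0.61, 0.792, 0.009, 0.01]
force: [0.0, 0.3, -1.1]
finger_gap: 26.7
```

```bash
python3 -c "
from h import *
rel()"
```

```text
t 18.70 tcp [ 558.62 -122.33   93.55] x [-0.25  0.97 -0.  ] y [0.97 0.25 0.03] z [ 0.03  0.   -1.  ] F [ 0.04  0.28 -1.07] gap 26.7 q [-0.34  0.47  1.74  0.01  0.91 -0.61]
rel hinge (t,y,z): [-76.03 -76.58  41.55]
```

play_rows:
  plan: [0,0,0.004,0,0,0,0.004,0,0,0,0.004,0,0,0,0.003,0]

```text
clock: 19.1
eef_pos: [558.8, -122.2, 76.6]
tcp_rot: [0.61, 0.792, 0.009, 0.01]
force: [-0.3, 1.0, -0.7]
finger_gap: 26.7
```

```bash
python3 -c "
from h import *
rel()"
```

```text
t 19.10 tcp [ 558.75 -122.18   76.57] x [-0.25  0.97 -0.  ] y [0.97 0.25 0.03] z [ 0.03  0.   -1.  ] F [-0.26  0.96 -0.68] gap 26.7 q [-0.34  0.49  1.75  0.02  0.88 -0.61]
rel hinge (t,y,z): [-75.86 -76.47  24.57]
```

Foot is in the base (about 13 mm). Push to the seat.

play_rows:
  plan: [0,0,0.003,0,0,0,0.002,0,0,0,0.002,0]

```text
clock: 19.4
eef_pos: [558.8, -122.6, 70.1]
tcp_rot: [0.61, 0.792, 0.009, 0.01]
force: [-3.8, 0.0, 10.6]
finger_gap: 27.0
```

```bash
python3 -c "
from h import *
rel()"
```

```text
t 19.40 tcp [ 558.76 -122.6    70.14] x [-0.26  0.97 -0.  ] y [0.97 0.26 0.03] z [ 0.03  0.   -1.  ] F [-3.83  0.02 10.64] gap 27.0 q [-0.34  0.5   1.75  0.01  0.87 -0.61]
rel hinge (t,y,z): [-75.97 -76.88  18.14]
```

play_rows:
  plan: [0,0,0,0,0,0,0,0,0,0,0,0]
  fingers: 0.05

```text
clock: 19.7
eef_pos: [560.1, -123.0, 71.0]
tcp_rot: [0.61, 0.792, 0.009, 0.011]
force: [0.2, 0.1, 1.2]
finger_gap: 49.8
```

play_rows:
  plan: [0,0,-0.01,0,0,0,-0.03,0,0,0,-0.03,0,0,0,-0.01,0,0,0,0,0]

```text
clock: 20.2
eef_pos: [556.8, -122.8, 154.4]
tcp_rot: [0.61, 0.792, 0.009, 0.01]
force: [-0.3, -0.1, 0.6]
finger_gap: 49.7
```

```bash
python3 -c "
from h import *
s,q,k,im=knob(102); rel()
P=Hn-125*X
rows([P[0],P[1],150],15.3)"
```

```text
t 20.20 tcp [ 556.79 -122.81  154.35] x [-0.26  0.97 -0.  ] y [0.97 0.26 0.03] z [ 0.03  0.   -1.  ] F [-0.27 -0.12  0.56] gap 49.7 q [-0.35  0.38  1.69  0.01  1.05 -0.61]
1040 [317.09 273.41] ((318.37298583984375, 273.4621887207031), (48.009521484375, 44.554012298583984), 72.89727020263672) -> [ 558.61 -123.58  102.  ]
net []
t 20.30 tcp [ 555.89 -122.48  152.65] x [-0.26  0.97 -0.  ] y [0.97 0.26 0.02] z [ 0.02  0.   -1.  ] F [ 0.01 -0.21 -0.5 ] gap 49.9 q [-0.35  0.39  1.69  0.01  1.05 -0.61]
rel hinge (t,y,z): [-78.7  -76.01 100.65]
2 [[np.float64(0.0378), np.float64(-0.0235), np.float64(0.0013), np.float64(-0.25)], [np.float64(0.0379), np.float64(-0.0233), np.float64(0.0013), np.float64(-0.25)]]
```

play_rows:
  plan: [0.02,-0.012,-0.003,0,0.03,-0.02,0,0,0.02,-0.012,0,0,0,0,0,0,0,0,0,0]
  fingers: 0

```text
clock: 20.8
eef_pos: [490.1, -64.0, 147.9]
tcp_rot: [0.611, 0.792, 0.007, 0.004]
force: [0.2, -0.2, 0.4]
finger_gap: 0.2
```

```bash
python3 -c "
from h import *
rel()
rows([493.5,-64,76],15.3,3)"
```

```text
t 20.80 tcp [490.06 -64.04 147.87] x [-0.25  0.97  0.  ] y [0.97 0.25 0.02] z [ 0.01  0.01 -1.  ] F [ 0.22 -0.23  0.44] gap 0.2 q [-0.28  0.3   1.84  0.01  0.98 -0.54]
rel hinge (t,y,z): [-126.78   -2.27   95.87]
3 [[np.float64(-0.0003), np.float64(0.0011), np.float64(0.024), np.float64(-0.19)], [np.float64(-0.0003), np.float64(0.0011), np.float64(0.024), np.float64(-0.19)], [np.float64(-0.0003), np.float64(0.0011), np.float64(0.024), np.float64(-0.19)]]
```

play_rows:
  plan: [0,0.001,0.024,0,0,0.001,0.024,0,0,0.0005,0.02,0,0,0,0,0]

```text
clock: 21.2
eef_pos: [498.0, -65.9, 76.8]
tcp_rot: [0.611, 0.792, 0.007, 0.006]
force: [-0.9, 0.6, -0.6]
finger_gap: -0.0
```

play_rows:
  plan: [0,0,0.003,0,0,0,0.003,0,0,0,0.003,0]

```text
clock: 21.5
eef_pos: [498.9, -67.0, 68.1]
tcp_rot: [0.611, 0.792, 0.007, 0.005]
force: [-4.3, 0.1, 8.2]
finger_gap: -0.0
```

```bash
python3 -c "
from h import *
rel()"
```

```text
t 21.50 tcp [498.88 -67.03  68.14] x [-0.25  0.97 -0.  ] y [0.97 0.25 0.02] z [ 0.02  0.   -1.  ] F [-4.28  0.11  8.18] gap -0.0 q [-0.28  0.43  1.9   0.01  0.79 -0.54]
rel hinge (t,y,z): [-119.06   -7.47   16.14]
```

play_rows:
  plan: [0,0,0.003,0,0,0,0.003,0]

```text
clock: 21.7
eef_pos: [498.6, -67.3, 64.6]
tcp_rot: [0.611, 0.792, 0.006, 0.006]
force: [-8.7, 0.3, 30.9]
finger_gap: -0.1
```

```bash
python3 -c "
from h import *
rel()
im=imaging.grab_frame('wrist'); im=imaging.grab_frame('wrist'); im=imaging.grab_frame('wrist'); rel()
k=imaging.get_calibration('top');im=imaging.grab_frame('top');cv2.imwrite('pics/t9.png',im[:,:,::-1])
for col,z in(('red',99),('blue',64)):
  for a,c,rc in blobs(im,col): print(col,a,c,ray(k,c,z)[0],ray(k,cv2.boxPoints(rc),z)[:,:2].round(0).tolist())
rel()"
```

```text
t 21.70 tcp [498.63 -67.29  64.62] x [-0.25  0.97 -0.  ] y [0.97 0.25 0.02] z [ 0.02  0.   -1.  ] F [-8.72  0.26 30.91] gap -0.1 q [-0.28  0.44  1.9   0.01  0.79 -0.54]
rel hinge (t,y,z): [-119.37   -7.66   12.62]
t 21.85 tcp [498.6  -67.24  65.07] x [-0.25  0.97 -0.  ] y [0.97 0.25 0.02] z [ 0.02  0.   -1.  ] F [-6.25  0.28 22.33] gap 0.1 q [-0.28  0.44  1.9   0.01  0.79 -0.54]
rel hinge (t,y,z): [-119.38   -7.61   13.07]
red 70 [174.69 323.31] [378.62 247.89  99.  ] [[397.0, 252.0], [397.0, 245.0], [362.0, 243.0], [362.0, 250.0]]
red 92 [127.78 328.23] [371.11 330.05  99.  ] [[390.0, 337.0], [391.0, 329.0], [354.0, 324.0], [354.0, 332.0]]
blue 47 [171.04 248.23] [517.56 272.16  64.  ] [[533.0, 275.0], [533.0, 271.0], [499.0, 270.0], [499.0, 273.0]]
blue 270 [137.31 249.28] [516.32 335.92  64.  ] [[525.0, 364.0], [528.0, 305.0], [496.0, 301.0], [492.0, 359.0]]
t 21.90 tcp [498.6  -67.25  65.1 ] x [-0.25  0.97 -0.  ] y [0.97 0.25 0.02] z [ 0.02  0.   -1.  ] F [-7.55  0.45 21.41] gap -0.1 q [-0.28  0.44  1.9   0.01  0.79 -0.54]
rel hinge (t,y,z): [-119.39   -7.61   13.1 ]
```

```bash
python3 -c "
from h import *
print(r.finish_job()); rel()"
```

```text
the job is handed in; nothing more can be done
None
the job is handed in; nothing more can be done
```

I carried out all the steps and handed the job in at about 22 s of the 72 s limit, with the arm still pressing the leaf. The program gave no verdict.

- **Blue block:** It is in the blue-labelled slot. It bottomed out at the depth expected for the slot floor, and I let go and backed off. It still showed there in the top camera just before hand-in.
- **Leaf:** I swung it down from behind and pressed it flat before fetching the pin. A picture from above showed it shut.
- **Pin:** It went through the bushing, board and base with no jamming. At the seat the foot worked out at about 7 mm above the bench with about 11 N of push. After release, the wrist camera put the knob within about 1.5 mm of where I had measured the bushing.
- **Final press:** Closed fingers are on the leaf about 7 mm from the press point. The force fell from 31 N to about 21 N at the last reading, well above the roughly 10 N needed to press it flat. The tool tip read 65 mm, about 2 mm below the expected flat leaf. That fits a flat leaf plus some give in the fingers.

**Checks that failed or disagreed:**
- The arm hid the knob from the top camera in the last picture, so I have no image of the pin after the final press.
- The pin network also found nothing in the close-up taken after I let go of the pin.
- The cameras disagreed by 2–5 mm, so I used the wrist camera for the fits.

I planned nothing near the yellow block, the mallet or the bowl and saw no sign of touching them, but I did not measure them again at the end.

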